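# Close a plaster mould in the cranked clamp

## Task

Get the plaster casting mould closed for pouring: first take out the wooden stamp that stands between the two mould halves and stand it upright on the bare worktop. Then wind the crank clockwise by its spinning grip until the loose half meets the fixed one and you feel the clamp bite firmly, without straining it, and let go. Move the jaw only with the crank, and leave the ring cutter, the wooden rib and the rubber kidney where they are.

Things in the scene. Friction and masses are not known exactly. Their poses are not given: they have to be found in the camera images.
- clamp: Grey mould clamp, fixed, 130 by 390 mm. Origin on the worktop under the bed; x away from the robot, y along it to the fixed end plate, z up. Bed top 20 mm up, guide rails 8 mm more. Along y: gearbox -170 to -70 mm (88 mm high), jaw, loose half, gap, fixed half (80 mm high) on a locked end stop, mating face at +102 to +118 mm (set anew each time), end plate to +180 (90 mm high)
- screen_edge (a point): Middle of the top edge (350 mm up) of a clear splash screen, 160 mm wide along x, which leans over the crank: it is parallel to the crank shaft, 130 mm from it on the clamp's +y side, 140 mm deep. It leaves no room above the crank for a gripper pointing straight down, only for one held about along the shaft
- crank_hub (a point): Centre of the crank hub on the shaft, turns with the crank; its z axis points along the shaft, up and out of the gearbox, 35 degrees from vertical; its x axis points along the 55 mm crank arm to the grip. In the clamp's frame at (0, -140, 135) mm. A hub nut of 7 mm radius ends 16 mm above this point
- grip_center (a point): Middle of the crank's black grip, a cylinder 24 mm in diameter and 64 mm long parallel to the shaft, which spins freely on its own pin. It is 55 mm from the shaft axis and 39 mm above the hub point along the shaft; the crank arm begins 32 mm below this middle
- crank_grip: The same black grip; origin in the middle of its lower end, on the crank arm; z along the shaft
- crank (a joint): Turn of the crank (rad); grows wound clockwise as seen looking down on it, which moves the jaw to the end plate, 45 mm a turn. Starts at 0 to 2.6; closed at 12.1 to 14.4. Stiff: about 3.5 N at the grip keep it turning; it stays where left. Once closed, the force at the grip rises smoothly, 1 N per 8 N of clamping (9 degrees for 28 N); released it keeps at most 28 N
- jaw: Sliding jaw moved by the crank, 90 mm wide, 60 mm high with a sprung rubber face; origin at the foot of the middle of the jaw's front (rubber unpressed), on the bed; same axes as the clamp; moves along the clamp's y
- mould_half: Loose white plaster mould half, 90 mm (x) by 45 mm (y) by 60 mm high, 0.3 to 0.6 kg, standing on the bed between the guide rails; origin in the middle of its underside; +y faces the fixed half
- half_face (a point): Middle of the loose half's mating face, 22.5 mm from its origin along its y and 30 mm up
- stamp_center (a point): Half-way up (31 mm above the foot) the upright wooden stamp, a turned wooden block with a waist and a rounded head, 33 mm in diameter, 62 mm tall, which stands on the bed in the gap between the halves. The head, 28 mm across and centred 48 mm above the foot, is the part to take hold of
- stamp: The same stamp; origin in the middle of its foot, z up through its head
- cutter: Bystander: metal ring cutter, 67 mm in diameter, 22 mm high, on the worktop; origin in the middle of its underside
- rib: Bystander: flat wooden rib, 58 by 109 by 8 mm, on the worktop; origin in the middle of its underside
- kidney: Bystander: flat red kidney-shaped rubber scraper, 52 by 100 by 8 mm, on the worktop; origin in the middle of its underside
Mind the look-alikes: they are no part of the job. There is more than one size of the mould_half; the job needs the larger.

How it is judged:
On the way, in this order (a step that is already met when the one before it is completed fails the run):
1. the stamp stands upright on the bare worktop, let go, with the mould still open (height (world z) of stamp_center between 0.022 and 0.037 m and angle between stamp's own z axis and vertical below 0.15 rad and linear speed of stamp below 0.02 m/s and contact force between the fingers and stamp below 0.1 N and y of half_face in the frame of clamp below 0.075 m), for 0.2 s.
2. the jaw is being wound in by the spinning grip: fingers on the grip, the crank past 6 rad (value of joint crank between 6 and 11 rad and contact force between the fingers and crank_grip above 0.5 N), for 0.1 s.
3. the mould is closed and clamped (y of half_face in the frame of clamp above 0.095 m and angle between the y axis of mould_half and the y axis of clamp, either way round below 0.04 rad and z of half_face in the frame of clamp below 0.055 m and contact force between jaw and mould_half above 12 N), for 0.2 s.
At the end, for the whole second after the job is handed in: The loose mould half is clamped against the fixed half, square within 0.04 rad and down on the bed; the released clamp still presses on it with 12 to 60 N (bed friction alone is under 8 N) and its crank is still. The stamp stands upright (within 0.15 rad) on the worktop itself (all of step 3 and contact force between jaw and mould_half below 60 N and height (world z) of stamp_center between 0.022 and 0.037 m and angle between stamp's own z axis and vertical below 0.15 rad and linear speed of stamp below 0.02 m/s and velocity of joint crank between -0.05 and 0.05 rad/s); the robot touches nothing.
It fails at once if the clamp is strained: more than 130 N between jaw and mould half (contact force between jaw and mould_half above 130 N).
It fails at once if the stamp is squeezed between the mould halves with more than 10 N (contact force between each of mould_half, clamp and stamp above 10 N).
It fails at once if the jaw is pushed by the robot with more than 15 N (contact force between any of the fingers, the arm and jaw above 15 N).
It fails at once if the ring cutter, the wooden rib or the rubber kidney is moved by more than 30 mm (distance of any of cutter, rib, kidney from where it was at the start of the episode above 0.03 m).
It also fails if it takes over 72 s, if anything falls off the work surface, if the arm or the gripper's body presses on something with over 40 N, if the wrist force passes 120 N, or if a joint passes its speed limit or range.

## Robot

A 7-joint arm with a two-finger parallel gripper is mounted at the origin on a cart in front of the work surface, level with it; the furniture and walls round the work are solid. World frame = base frame: x ahead of the robot, y to its left, z up, the work surface at z = 0. Lengths are in m, angles in rad, forces in N, time in s.
With the tool pointing down it reaches from about 0.35 to 0.775 m from the base axis. Payload 3.1 kg.
Tool frame: the origin (TCP) lies on the centre line of the jaws, within the pads' length; the fingertips stand 22 mm ahead of it and the grasp point (between the pads) lies 3 mm ahead of it; z points along the fingers, y is the direction in which the jaws open and shut (so a half turn about z gives the same grasp; the last joint's range is limited). The gripper opens to 85 mm and grips with 20 to 120 N. Pads are 22 mm wide; open, the fingers measure 114 mm over their backs; the gripper's body (76 mm by 85 mm) begins 54 mm behind the grasp point. The pads swing forward as they close: fully open they stand 13 mm farther back than shut.
Start: joints at [1.095, 0.311, 0.014, 1.512, -0.004, 1.319, -0.027], TCP at [0.231, -0.499, 0.222] pointing down, gripper open.
Joint ranges: [-2.7, 2.7], [-0.3, 1.91], [-1.27, 1.3], [0.12, 2.57], [-1.44, 4.58], [0.2, 2.03], [-3.05, 3.05]. Speed limits (rad/s): [2.79, 2.79, 3.14, 3.14, 3.14, 3.14, 3.14].

## Interface

Orientations are given as a 3x3 rotation matrix whose columns are the frame's x, y, z axes.
In Python, from cell import monitor, optics, ticket gives the robot as it stands.
- The arm moves only by the shell command python3 -m inch 'ROWS' [FORCE]. ROWS is JSON, a list that holds one entry, the list of rows, each a list of 7 numbers: the turn, a rotation vector about the tool's x, y, z in degrees, then the shift along the tool's x, y, z in mm, then the opening, from -1 (shut) to 1 (fully open). In form: [[[wx, wy, wz, x, y, z, grip], ...]]. A call has exactly 5 rows; each row is the pose to reach, as a shift and turn from the pose measured when the call began, along the tool's axes at that moment; what a row does not reach only later rows make up. A row lasts 1/12 s, in which the tool goes at most 41.7 mm and 7.16 degrees, less where a joint would pass 70% of its speed; a pose out of reach is approached as far as the arm can. A call with a gripper value outside its range is refused whole. The fingers move at their own pace and stop on an object; FORCE is the grip in N (left out, the last holds). Time passes only in rows, so rows that repeat a pose let the fingers close, or fill a call up. It gives the time, the measured TCP pose, the force and the opening at its end, in the units of the state.
- monitor.observe(): the state, without advancing time (a new reading comes with each control period).
- optics.snapshot(name): name is "scene" or "top"; returns a dict with "color" (400x640x3 uint8, red, green, blue), "fx", "fy", "cx", "cy" (pixels), "k1" (the pictures are not rectified: a ray, as slopes to the right and down, at radius r is drawn at 1 + k1 r^2 times it, then the intrinsics apply), "R" (3x3) and "t" (3): a world point X has camera coordinates R X + t. Camera axes: x right, y down, z forward; pixel columns grow to the right and rows downward; lengths in m; the calibration is good to about 2 mm. A picture is of the moment at which its call begins. There is no depth.
- ticket.close_job(): hands the job in, once; it reports no verdict.
The state is a dict: "clock": time; "qpos": joint angles; "dq": joint speeds; "joint_efforts": joint torques, N m; "position": TCP position; "ee_rot": TCP orientation; "contact_force": force on the tool from outside, world axes, zero at the start; "ft_torque": the same for the moment, N m; "opening": opening from 0.0 (shut) to 1.0 (fully open).
Only numpy, scipy, OpenCV 4.12 (cv2) and the standard library are available. Lean on these libraries where they do the work, as an engineer would, in place of code of your own. Each camera call takes 0.05 s, during which the arm holds its last target.

## Working session

There is one attempt and no reset: what is moved stays moved. The work goes in short steps, Python scripts to look and compute and a shell command to move; the robot and the scene stay as the last step left them, time stands still between calls to the robot, and variables do not carry over. Pictures are saved under pics/ and viewed, and the job is handed in when it is done.

```bash
ls; mkdir -p pics
python3 - <<'E'
from cell import monitor, optics
import cv2,json
s=monitor.observe()
print({k:(v if not hasattr(v,'tolist') else v.tolist()) for k,v in s.items()})
for n in("scene","top"):
    d=optics.snapshot(n)
    cv2.imwrite(f"pics/{n}0.png",d["color"][...,::-1])
    print(n,{k:v for k,v in d.items() if k!="color"})
E
```

```text
pics
{'clock': 0.0, 'qpos': [1.0952771030987052, 0.3117258128152615, 0.013975728501775975, 1.513072562829661, -0.004396173526392648, 1.319198353595169, -0.027182313817536764], 'dq': [-0.00101837911329152, 0.0007235062227978315, -0.0003463697673977126, 0.0006838930040909748, -0.00015011082787617946, 0.0017086998844678333, 0.00032500086430720625], 'joint_efforts': [-0.00035098212720185984, -37.99121975898743, 0.14590485021471977, -23.05905818939209, 0.012224620732013136, 0.013764610339421779, 7.146718843387134e-06], 'position': [0.23088377738380986, -0.49835559281719033, 0.22091472838213214], 'ee_rot': [[0.9073203511109974, 0.42043858751118046, -0.001083785689154766], [0.42043997350692836, -0.907317899259994, 0.0021114828734509266], [-9.558927786421269e-05, -0.002371458208539684, -0.9999971835203613]], 'contact_force': [-0.5466293647103024, 0.6075640888613717, -0.24492239469208973], 'ft_torque': [0.010483813364332338, -0.04540036026354357, 0.038406776114293086], 'opening': 1.0012760408465025}
scene {'fx': 472.9290602620271, 'fy': 472.9290602620271, 'cx': 318.80106475774426, 'cy': 201.76028604048136, 'k1': -0.1312971031636308, 'R': array([[ 0.79003433, -0.61287602, -0.01512445],
       [-0.41899685, -0.52177432, -0.74309703],
       [ 0.4475348 ,  0.59340926, -0.66901275]]), 't': array([-0.47361675,  0.40773709,  1.13845307])}
top {'fx': 424.51048524550055, 'fy': 424.51048524550055, 'cx': 322.01515335336353, 'cy': 201.05482690377835, 'k1': -0.01467278078561373, 'R': array([[-0.02680797, -0.99952109,  0.01545705],
       [-0.98100919,  0.02333375, -0.19255263],
       [ 0.19209974, -0.02032545, -0.9811649 ]]), 't': array([0.01463058, 0.63360941, 1.21724558])}
```

View pics/scene0.png

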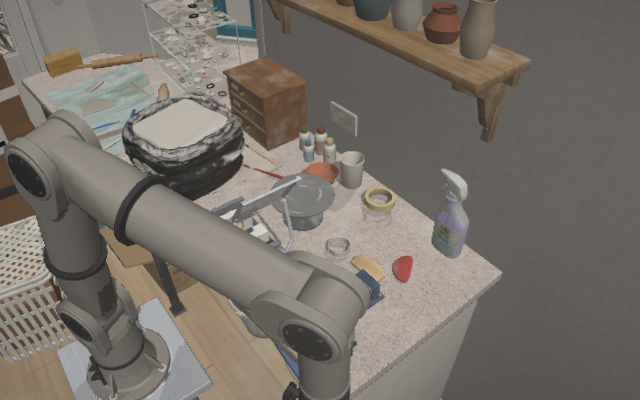

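View pics/top0.png

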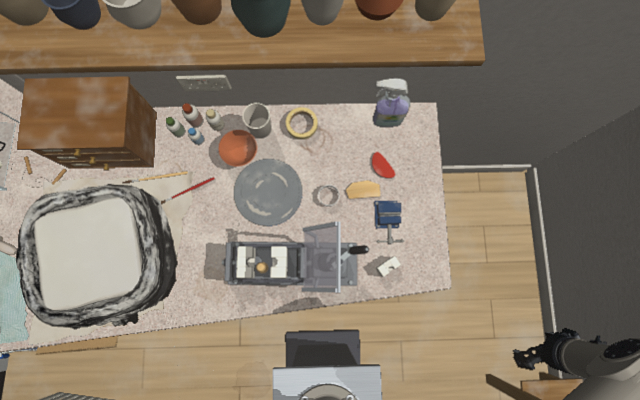

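The top view shows the clamp at about col 225–355, row 225–290, with the stamp near (261,267) and the black grip near (357,250). In the scene view the arm hides the clamp. I'll zoom in on the top view.

```bash
cat > h.py <<'E'
import numpy as np, cv2
from cell import monitor, optics
def dist(d): return np.array([d["k1"],0,0,0.])
def K(d): return np.array([[d["fx"],0,d["cx"]],[0,d["fy"],d["cy"]],[0,0,1.]])
def ray(d,uv):
    p=cv2.undistortPoints(np.array([[uv]],float),K(d),dist(d))[0,0]
    R=np.array(d["R"]); t=np.array(d["t"])
    return -R.T@t, R.T@np.array([p[0],p[1],1.])
def plane(d,uv,z):
    c,v=ray(d,uv); return c+v*(z-c[2])/v[2]
def proj(d,X):
    R=np.array(d["R"]); t=np.array(d["t"])
    return cv2.projectPoints(np.atleast_2d(X).astype(float),cv2.Rodrigues(R)[0],t,K(d),dist(d))[0][:,0]
def tri(d1,u1,d2,u2):
    c1,v1=ray(d1,u1);c2,v2=ray(d2,u2)
    A=np.stack([v1,-v2],1);s=np.linalg.lstsq(A,c2-c1,rcond=None)[0]
    a=c1+v1*s[0];b=c2+v2*s[1];return (a+b)/2,np.linalg.norm(a-b)
def crop(d,name,x0,y0,x1,y1,k):
    im=cv2.resize(d["color"][y0:y1,x0:x1,::-1],None,fx=k,fy=k,interpolation=cv2.INTER_CUBIC)
    for c in range((x0+9)//10*10,x1,10): cv2.putText(im,str(c),(int((c-x0)*k),10),0,.35,(0,0,255),1); cv2.line(im,(int((c-x0)*k),12),(int((c-x0)*k),18),(0,0,255),1)
    for r in range((y0+9)//10*10,y1,10): cv2.putText(im,str(r),(0,int((r-y0)*k)),0,.35,(0,0,255),1)
    cv2.imwrite(name,im)
E
python3 - <<'E'
from h import *
d=optics.snapshot("top")
crop(d,"pics/t1.png",205,215,415,310,3.8)
crop(d,"pics/t1b.png",300,140,420,215,6)
d=optics.snapshot("scene")
crop(d,"pics/s1.png",200,160,360,280,5)
E
```

```text
(no output)
```

View pics/t1.png

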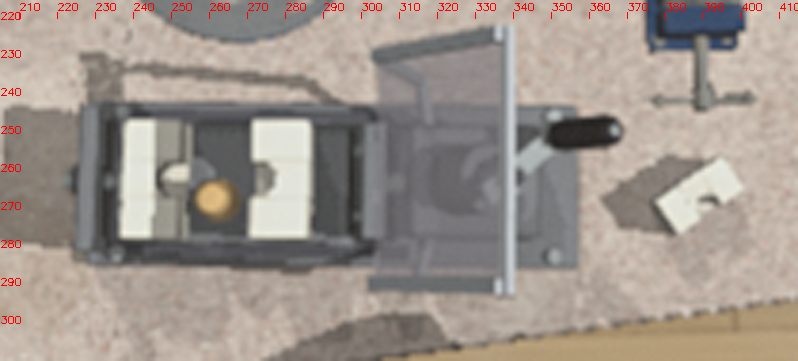

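View pics/s1.png

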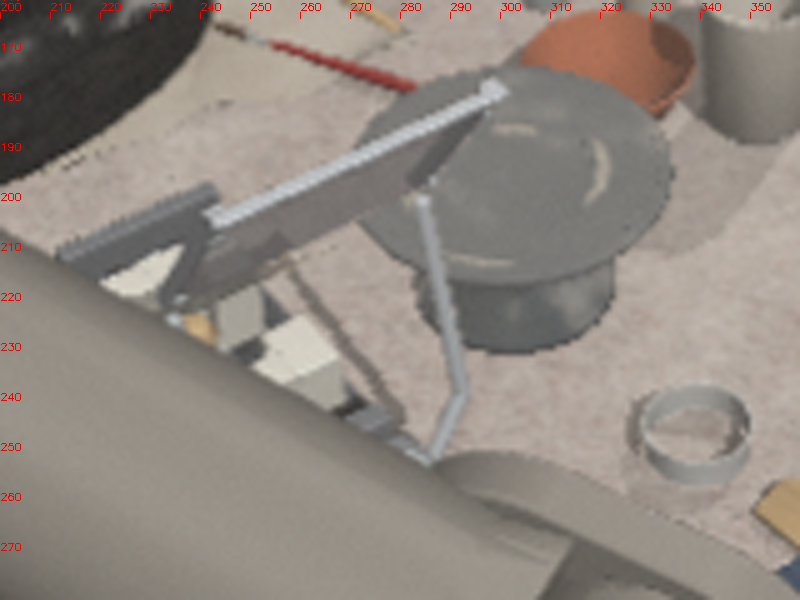

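Run:
```python
from h import *
d=optics.snapshot("top")
f=lambda *a: np.round(plane(d,*a)*1000,1)
print("screen ends",f((337.5,223.5),.35),f((338.3,291.5),.35))
print("bed R corners z0.02",f((356.5,243.5),.02),f((356.5,285.5),.02), "z0.0",f((356.5,243.5),.0))
print("endplate top",f((225.5,242),.09),f((226,284.5),.09),f((231.5,242),.09),f((231.5,284),.09))
print("stamp head z.055",f((261.8,267.5),.052))
print("half L top",[f(u,.08) for u in((237,246.3),(246,246.3),(236.7,277.5),(244,277.7))])
print("half loose top",[f(u,.08) for u in((271,246.4),(286.5,246.4),(270.3,277.7),(286.5,277.7))])
print("grip",f((364,249.5),.2),f((350,250.5),.14))
print("decoy",f((390,266),.06))
```

```text
screen ends [523.9 -29.6 350. ] [371.  -26.2 350. ]
bed R corners z0.02 [ 507.2 -104.1   20. ] [381.3 -98.8  20. ] z0.0 [ 509.1 -106.1    0. ]
endplate top [514.6 280.5  90. ] [394.2 277.1  90. ] [514.2 263.2  90. ] [395.2 261.6  90. ]
stamp head z.055 [440.8 180.7  52. ]
half L top [array([502.3, 249.1,  80. ]), array([501.7, 223. ,  80. ]), array([413.2, 249. ,  80. ]), array([412.1, 228.1,  80. ])]
half loose top [array([499.6, 150.6,  80. ]), array([498.5, 105.7,  80. ]), array([410.1, 153. ,  80. ]), array([408.9, 106.7,  80. ])]
grip [ 474.4 -105.3  200. ] [477.3 -73.4 140. ]
decoy [ 435.  -195.9   60. ]
```

View pics/t1b.png

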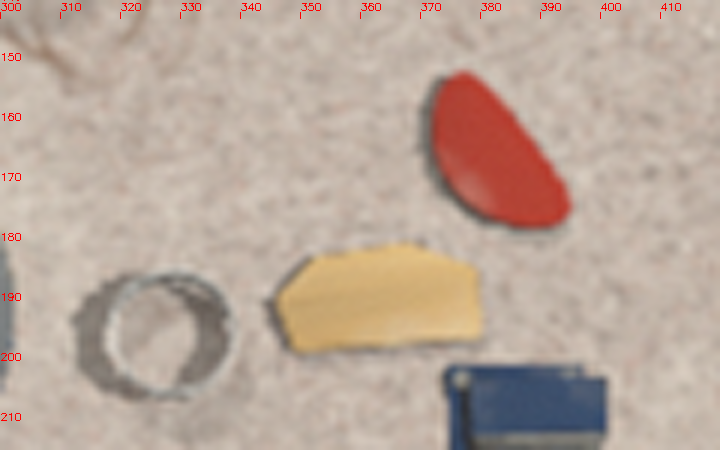

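```bash
cat >> h.py <<'E'
TH=-0.027; O=np.array([.4505,.099,0])
RC=np.array([[np.cos(TH),-np.sin(TH),0],[np.sin(TH),np.cos(TH),0],[0,0,1]])
def W(p): return O+RC@(np.array(p,float)/1000)   # clamp mm -> world m
S=np.array([0,-np.sin(np.radians(35)),np.cos(np.radians(35))]); N=np.array([0,np.cos(np.radians(35)),np.sin(np.radians(35))])
HUB=np.array([0,-140,135.])
def grip(a,h=39): return W(HUB+h*S+55*(np.cos(a)*np.array([1,0,0])+np.sin(a)*N))
E
python3 - <<'E'
from h import *
d=optics.snapshot("top")
for a in np.radians(np.arange(-90,61,10)): print(round(np.degrees(a)),proj(d,[grip(a,7),grip(a),grip(a,71)]).round(1).tolist(),(grip(a)*1000).round())
print("hub,nut",proj(d,[W(HUB),W(HUB+16*S)]).round(1).tolist())
for p in [(-65,-195,20),(65,-195,20),(-60,180,90),(60,180,90),(-80,-131.8,350),(80,-131.8,350)]: print(p,proj(d,W(p)).round(1))
print(plane(d,(261.8,267.5),.068)*1000)
im=d["color"][240:290,215:300]; hsv=cv2.cvtColor(im,cv2.COLOR_RGB2HSV)
m=((hsv[...,1]>90)&(hsv[...,2]>90)&(hsv[...,0]<30)).astype(np.uint8)
n,l,st,c=cv2.connectedComponentsWithStats(m); i=1+st[1:,4].argmax(); print(st[i],c[i]+[215,240], plane(d,c[i]+[215,240],.068)*1000)
E
```

```text
-90 [[355.4, 262.6], [363.0, 262.1], [370.8, 261.6]] [ 445. -108.  135.]
-80 [[355.2, 259.1], [362.7, 258.6], [370.5, 258.0]] [ 454. -108.  136.]
-70 [[354.4, 255.8], [361.9, 255.2], [369.7, 254.5]] [ 464. -106.  137.]
-60 [[353.3, 252.7], [360.8, 252.0], [368.6, 251.2]] [ 473. -103.  140.]
-50 [[351.8, 249.8], [359.2, 249.0], [367.0, 248.2]] [481. -99. 143.]
-40 [[349.9, 247.2], [357.3, 246.4], [365.0, 245.6]] [487. -93. 147.]
-30 [[347.7, 245.1], [355.1, 244.3], [362.8, 243.4]] [493. -87. 151.]
-20 [[345.3, 243.5], [352.6, 242.6], [360.3, 241.7]] [497. -80. 156.]
-10 [[342.7, 242.4], [350.0, 241.5], [357.7, 240.6]] [500. -73. 161.]
0 [[340.0, 242.0], [347.3, 241.0], [354.9, 240.0]] [501. -65. 167.]
10 [[337.3, 242.1], [344.5, 241.1], [352.2, 240.1]] [500. -57. 172.]
20 [[334.6, 242.8], [341.9, 241.8], [349.5, 240.9]] [498. -49. 178.]
30 [[332.1, 244.1], [339.3, 243.2], [346.9, 242.2]] [494. -42. 183.]
40 [[329.8, 245.9], [337.0, 245.1], [344.6, 244.2]] [489. -35. 187.]
50 [[327.8, 248.3], [335.0, 247.5], [342.6, 246.6]] [482. -30. 191.]
60 [[326.2, 251.1], [333.4, 250.4], [340.9, 249.6]] [475. -25. 194.]
hub,nut [[338.6, 262.1], [342.2, 261.8]]
(-65, -195, 20) [[355.  285.9]]
(65, -195, 20) [[354.4 242.6]]
(-60, 180, 90) [[224.8 284.1]]
(60, 180, 90) [[226.6 241.7]]
(-80, -131.8, 350) [[340.3 293.3]]
(80, -131.8, 350) [[339.8 222.2]]
[440.17088518 178.75809131  68.        ]
[42 23 10  9 81] [261.55555556 267.03703704] [441.51934147 179.46625722  68.        ]
```

```bash
cat >> h.py <<'E'
from scipy.spatial.transform import Rotation as Ro
def st():
    s=monitor.observe(); return np.array(s["position"]),np.array(s["ee_rot"]),s
def to(p,R=None):
    P,E,s=st()
    v=np.zeros(3) if R is None else Ro.from_matrix(E.T@R).as_rotvec(degrees=True)
    return np.round(np.r_[v,E.T@(np.array(p)-P)*1000],1).tolist()
def show():
    P,E,s=st(); print("t",round(s["clock"],2),"P",(P*1000).round(1),"E",E.round(3).tolist(),"F",np.round(s["contact_force"],1),"q",np.round(s["qpos"],2),"op",round(s["opening"],3))
RX=np.array([0,0,-1.])
cx,cy=RC[:,0],RC[:,1]
RD=np.stack([cy,cx,RX],1)   # tool down, jaws along clamp x
E
python3 -c "
from h import *
print(to([.40,-.30,.42],RD),to([.44,-.1,.45],RD),to([.4415,.1795,.45],RD)); show()"
```

```text
[-0.0, -0.0, -63.6, 236.8, -109.6, -198.3] [-0.0, -0.0, -63.6, 357.2, -274.2, -228.2] [-0.0, -0.0, -63.6, 476.1, -527.2, -228.0]
t 0.3 P [ 231.1 -498.8  221.6] E [[0.907, 0.42, -0.0], [0.42, -0.907, 0.001], [-0.0, -0.001, -1.0]] F [-0.3 -0.4 -0.9] q [ 1.1   0.31  0.01  1.51 -0.    1.32 -0.03] op 0.997
```

```bash
python3 -m inch '[[[0,0,-6,15,-5,-38,1],[0,0,-12,35,-10,-75,1],[0,0,-18,55,-20,-110,1],[0,0,-24,75,-30,-143,1],[0,0,-30,100,-42,-170,1]]]'; python3 -c "
from h import *
print(to([.40,-.30,.42],RD),to([.44,-.1,.45],RD),to([.4415,.1795,.45],RD)); show()"
```

```text
clock: 0.72
position: [0.304, -0.4191, 0.3946]
ee_rot: [[0.574, 0.819, 0.001], [0.819, -0.574, -0.002], [-0.002, 0.002, -1.0]]
contact_force: [-0.2, -0.9, -0.3]
opening: 0.996
[0.1, 0.1, -33.5, 152.6, 10.4, -25.7] [0.1, 0.1, -33.5, 339.3, -71.5, -56.1] [0.1, 0.1, -33.5, 569.1, -230.6, -56.8]
t 0.72 P [ 304.  -419.1  394.6] E [[0.574, 0.819, 0.001], [0.819, -0.574, -0.002], [-0.002, 0.002, -1.0]] F [-0.2 -0.9 -0.3] q [ 1.    0.22 -0.11  1.21  0.03  1.71  0.28] op 0.996
```

```bash
python3 -m inch '[[[0,0,-7,35,1,-20,1],[0,0,-14,70,2,-35,1],[0,0,-20,110,2,-45,1],[0,0,-27,148,0,-55,1],[0,0,-33.5,186,-5,-55,1]]]'; python3 -c "
from h import *
print(to([.44,-.1,.45],RD),to([.4415,.1795,.45],RD)); show()
d=optics.snapshot('scene'); cv2.imwrite('pics/s2.png',d['color'][...,::-1])"
```

```text
clock: 1.13
position: [0.4081, -0.2625, 0.4512]
ee_rot: [[0.021, 1.0, 0.005], [1.0, -0.02, -0.005], [-0.004, 0.005, -1.0]]
contact_force: [1.6, -0.0, 0.5]
opening: 1.001
[0.3, 0.3, 0.4, 163.1, 28.5, 0.6] [0.3, 0.3, 0.4, 442.6, 24.3, -0.7]
t 1.13 P [ 408.1 -262.5  451.2] E [[0.021, 1.0, 0.005], [1.0, -0.02, -0.005], [-0.004, 0.005, -1.0]] F [ 1.6 -0.   0.5] q [ 0.77  0.18 -0.31  1.13  0.06  1.83  0.47] op 1.001
```

View pics/s2.png

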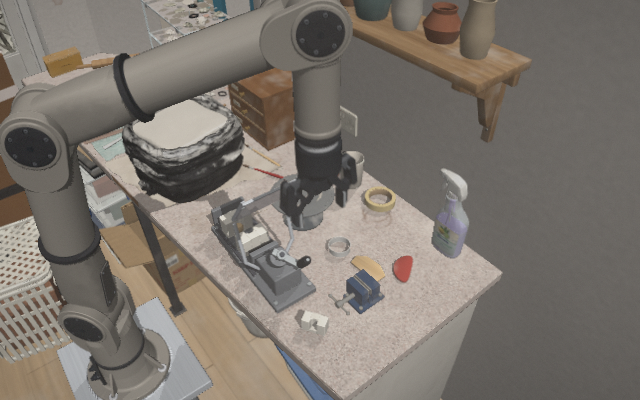

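The arm is clear of the clamp now. The grip shows near (303,261), and the stamp is behind the screen near (238,228). Zooming for measurement.

Run:
```python
from h import *
d=optics.snapshot("scene")
crop(d,"pics/s3.png",205,190,325,310,5)
d=optics.snapshot("top")
crop(d,"pics/t3.png",220,215,380,300,5)
```

```text
(no output)
```

View pics/s3.png

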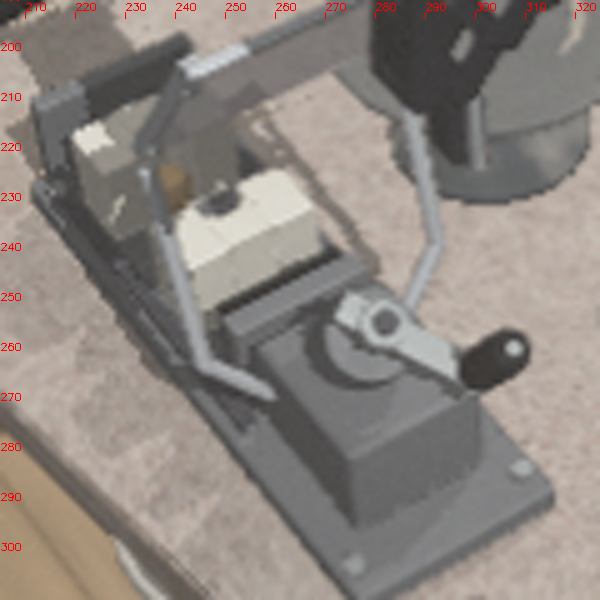

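View pics/t3.png

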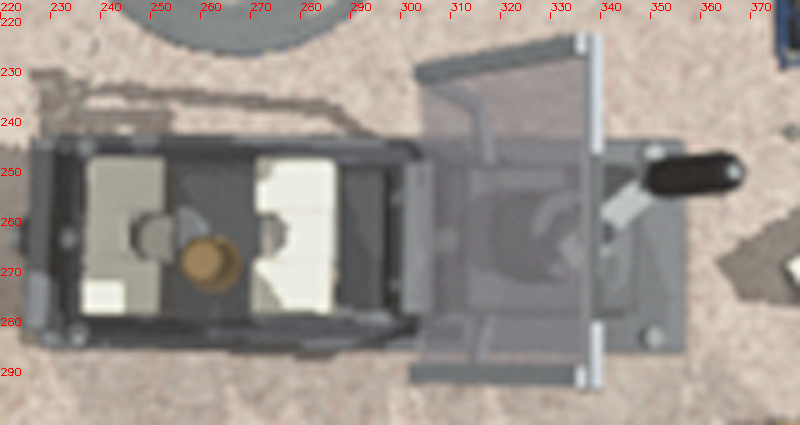

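Run:
```python
from h import *
d=optics.snapshot("top");e=optics.snapshot("scene")
q=lambda a:[round(x*1000,1) for x in a]
def T(n,a,b):
    p,err=tri(d,a,e,b); c=RC.T@(p-O); print(n,q(p),"clamp",q(c),"err",round(err*1000,1)); return p
T("grip top",(367.4,249.4),(307.8,259.6))
T("nut",(341.4,261.4),(282.2,254.4))
T("bolt far",(351.2,245.4),(309.4,283.4))
T("bolt near",(351,282),(275.8,302.5))
T("corner far R",(356.8,243.3),(315.5,288.5))
T("screen near end",(338.8,292),(241.5,205.5))
T("stamp head",(262,267.5),(239.2,226.8))
for n,u in dict(fixR=(252.6,262),looseL=(270,255),looseL2=(271,277),looseR=(287,262)).items(): print(n,q(RC.T@(plane(d,u,.08)-O)))
for a in (-40,-45,-50,-55): print(a,proj(d,grip(np.radians(a),71)).round(1),proj(e,grip(np.radians(a),71)).round(1))
print(proj(e,W(HUB+16*S)),proj(e,W((65,-195,20))))
```

```text
grip top [np.float64(476.8), np.float64(-118.0), np.float64(170.1)] clamp [np.float64(32.1), np.float64(-216.2), np.float64(170.1)] err 0.0
nut [np.float64(447.1), np.float64(-47.8), np.float64(148.5)] clamp [np.float64(0.6), np.float64(-146.8), np.float64(148.5)] err 1.2
bolt far [np.float64(500.7), np.float64(-86.9), np.float64(25.8)] clamp [np.float64(55.2), np.float64(-184.4), np.float64(25.8)] err 1.3
bolt near [np.float64(391.8), np.float64(-82.2), np.float64(25.1)] clamp [np.float64(-53.7), np.float64(-182.7), np.float64(25.1)] err 0.5
corner far R [np.float64(507.6), np.float64(-105.1), np.float64(16.1)] clamp [np.float64(62.6), np.float64(-202.5), np.float64(16.1)] err 1.3
screen near end [np.float64(368.5), np.float64(-26.7), np.float64(348.8)] clamp [np.float64(-78.6), np.float64(-127.9), np.float64(348.8)] err 3.1
stamp head [np.float64(440.3), np.float64(176.9), np.float64(76.7)] clamp [np.float64(-12.3), np.float64(77.6), np.float64(76.7)] err 1.1
fixR [np.float64(2.7), np.float64(104.8), np.float64(80.0)]
looseL [np.float64(22.8), np.float64(55.2), np.float64(80.0)]
looseL2 [np.float64(-39.8), np.float64(50.9), np.float64(80.0)]
looseR [np.float64(2.8), np.float64(5.8), np.float64(80.0)]
-40 [[365.  245.6]] [[309.5 255.4]]
-45 [[366.1 246.9]] [[309.2 257.3]]
-50 [[367.  248.2]] [[308.7 259.1]]
-55 [[367.8 249.7]] [[308.  260.8]]
[[282.75453489 255.10781975]] [[314.81420942 285.40239536]]
```

```bash
python3 -m inch '[[[0,0,0,40,5,0,1],[0,0,0,80,10,0,1],[0,0,0,120,14,0,1],[0,0,0,161,19,0,1],[0,0,0,202,24,0,1]]]'; python3 -m inch '[[[0,0,0,40,2,0,1],[0,0,0,80,2,0,1],[0,0,0,120,2,0,1],[0,0,0,161,2,0,1],[0,0,0,202,2,0,1]]]'; python3 -c "
from h import *
print(to([.441,.179,.2],RD)); show()"
```

```text
clock: 1.8
position: [0.4352, -0.0636, 0.4482]
ee_rot: [[0.033, 0.999, -0.0], [0.999, -0.033, -0.004], [-0.004, -0.0, -1.0]]
contact_force: [1.2, 0.0, -0.2]
opening: 1.0
clock: 2.22
position: [0.4446, 0.1375, 0.4472]
ee_rot: [[0.04, 0.999, 0.0], [0.999, -0.04, -0.005], [-0.005, 0.0, -1.0]]
contact_force: [1.2, 0.3, -0.2]
opening: 0.998
[0.0, 0.3, -0.7, 42.6, -5.3, 247.0]
t 2.22 P [444.6 137.5 447.2] E [[0.04, 0.999, 0.0], [0.999, -0.04, -0.005], [-0.005, 0.0, -1.0]] F [ 1.2  0.3 -0.2] q [ 0.19  0.17 -0.66  1.18  0.11  1.83 -0.48] op 0.998
```

```bash
python3 -m inch '[[[0,0,-0.7,20,-2,41,0.2],[0,0,-0.7,42,-5,82,0.2],[0,0.3,-0.7,42.6,-5.3,123,0.2],[0,0.3,-0.7,42.6,-5.3,164,0.2],[0,0.3,-0.7,42.6,-5.3,205,0.2]]]' 40; python3 -c "
from h import *
print(to([.441,.179,.2],RD)); show()
d=optics.snapshot('scene'); crop(d,'pics/s4.png',180,120,340,280,3.5)
d=optics.snapshot('top'); crop(d,'pics/t4.png',200,200,320,300,5)"
```

```text
clock: 2.63
position: [0.4415, 0.1774, 0.2459]
ee_rot: [[0.031, 1.0, 0.001], [1.0, -0.031, -0.001], [-0.001, 0.001, -1.0]]
contact_force: [-0.3, -0.2, -0.5]
opening: 0.603
[0.0, 0.1, -0.2, 1.6, -0.6, 45.9]
t 2.63 P [441.5 177.4 245.9] E [[0.031, 1.0, 0.001], [1.0, -0.031, -0.001], [-0.001, 0.001, -1.0]] F [-0.3 -0.2 -0.5] q [ 0.16  0.2  -0.68  1.64  0.13  1.35 -0.57] op 0.603
```

View pics/s4.png

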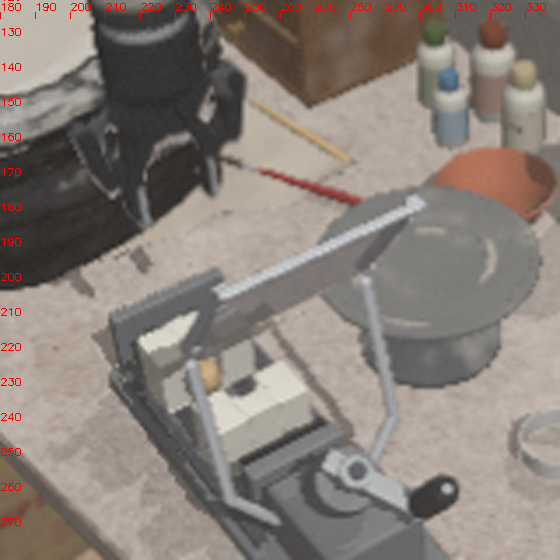

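View pics/t4.png

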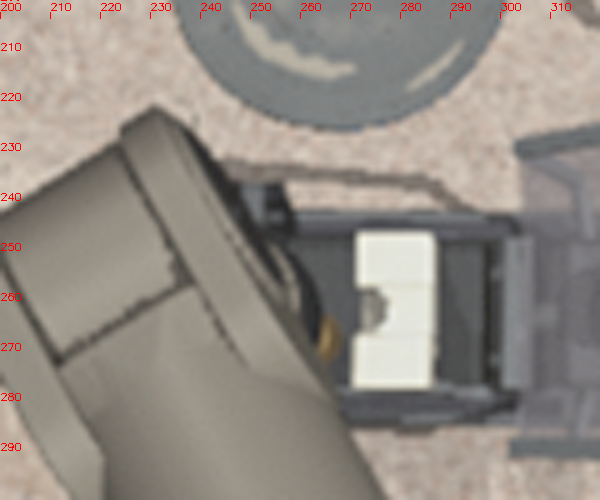

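The scene view shows the gripper above the gap with the stamp head at about (239,227). The measured alignment is good, so I'm descending.

```bash
python3 -m inch '[[[0,0,0,1,-0.6,30,0.2],[0,0.1,-0.2,1.6,-0.6,60,0.2],[0,0.1,-0.2,1.6,-0.6,90,0.2],[0,0.1,-0.2,1.6,-0.6,115,0.2],[0,0.1,-0.2,1.6,-0.6,130,0.2]]]' 40; python3 -c "
from h import *
print(to([.441,.179,.071],RD)); show()
d=optics.snapshot('scene'); crop(d,'pics/s5.png',200,160,300,250,6)"
```

```text
clock: 3.15
position: [0.4326, 0.1717, 0.1084]
ee_rot: [[0.032, 0.999, -0.02], [0.999, -0.032, -0.008], [-0.009, -0.02, -1.0]]
contact_force: [-0.3, 0.2, 0.4]
opening: 0.596
[-1.1, 0.5, -0.3, 7.9, 8.9, 37.2]
t 3.15 P [432.6 171.7 108.4] E [[0.032, 0.999, -0.02], [0.999, -0.032, -0.008], [-0.009, -0.02, -1.0]] F [-0.3  0.2  0.4] q [ 0.12  0.33 -0.65  1.86  0.22  1.05 -0.66] op 0.596
```

View pics/s5.png

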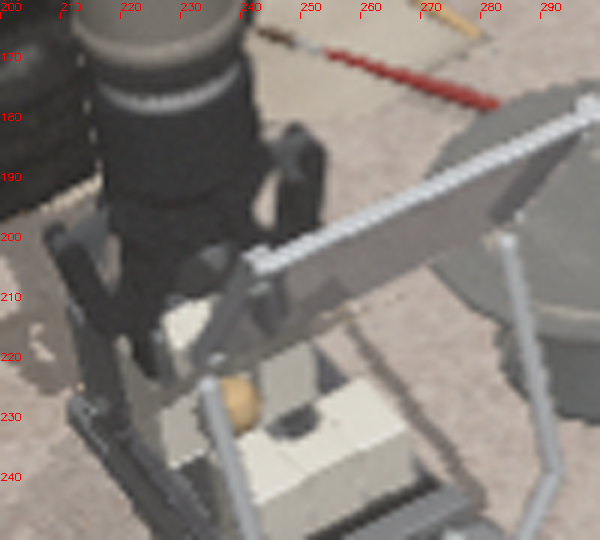

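```bash
python3 -m inch '[[[-1,0.5,-0.3,8,9,2,0.2],[-1,0.5,-0.3,8,9,8,0.2],[-1,0.5,-0.3,8,9,18,0.2],[-1,0.5,-0.3,8,9,28,0.2],[-1,0.5,-0.3,8,9,36,0.2]]]' 40; python3 -c "
from h import *
print(to([.441,.179,.071],RD)); show()"
```

```text
clock: 3.62
position: [0.4398, 0.1783, 0.0699]
ee_rot: [[0.027, 1.0, -0.006], [1.0, -0.027, -0.001], [-0.002, -0.006, -1.0]]
contact_force: [0.0, 0.0, 0.4]
opening: 0.6
[-0.3, 0.1, -0.0, 0.7, 1.2, -1.1]
t 3.62 P [439.8 178.3  69.9] E [[0.027, 1.0, -0.006], [1.0, -0.027, -0.001], [-0.002, -0.006, -1.0]] F [0.  0.  0.4] q [ 0.09  0.38 -0.63  1.9   0.27  0.95 -0.7 ] op 0.6
```

```bash
python3 -m inch '[[[0,0,0,0.7,1,0,0],[0,0,0,0.7,1,0,-0.4],[0,0,0,0.7,1,0,-0.6],[0,0,0,0.7,1,0,-0.8],[0,0,0,0.7,1,0,-0.8]]]' 30; python3 -m inch '[[[0,0,0,0,0,0,-0.8],[0,0,0,0,0,0,-0.8],[0,0,0,0,0,0,-0.8],[0,0,0,0,0,0,-0.8],[0,0,0,0,0,0,-0.8]]]' 30;python3 -c "
from h import *
show()
d=optics.snapshot('scene'); crop(d,'pics/s6.png',200,160,300,250,6)"
```

```text
clock: 4.03
position: [0.443, 0.1802, 0.0717]
ee_rot: [[0.027, 1.0, -0.001], [1.0, -0.027, 0.001], [0.001, -0.001, -1.0]]
contact_force: [0.9, 0.2, 6.0]
opening: 0.102
clock: 4.45
position: [0.4432, 0.1803, 0.0719]
ee_rot: [[0.027, 1.0, -0.001], [1.0, -0.027, 0.001], [0.001, -0.001, -1.0]]
contact_force: [0.3, 0.1, 2.2]
opening: 0.099
t 4.45 P [443.2 180.3  71.9] E [[0.027, 1.0, -0.001], [1.0, -0.027, 0.001], [0.001, -0.001, -1.0]] F [0.3 0.1 2.2] q [ 0.09  0.39 -0.63  1.89  0.28  0.95 -0.7 ] op 0.099
```

View pics/s6.png

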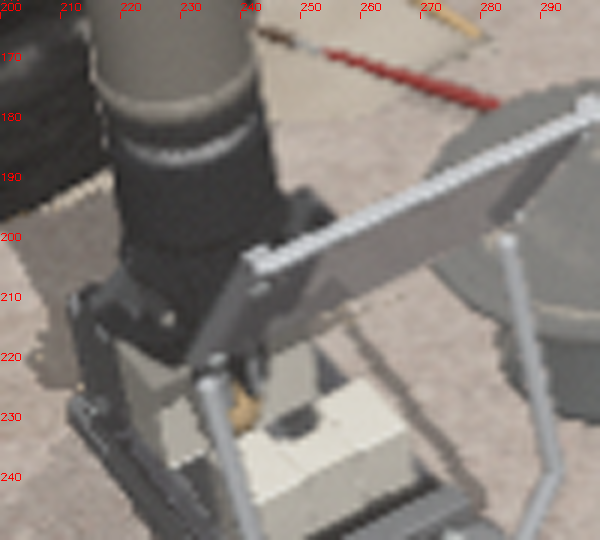

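Run:
```python
from h import *
P,E,s=st()
e=optics.snapshot("scene");d=optics.snapshot("top")
for n,X in dict(tcp=P,grasp=P+.003*E[:,2],tip=P+.022*E[:,2],predhead=[.4405,.178,.068],predtop=[.4405,.178,.082]).items(): print(n,proj(e,X).round(1),proj(d,X).round(1))
crop(d,'pics/t6.png',200,220,300,300,6)
crop(e,'pics/s6b.png',215,205,265,245,14)
```

```text
tcp [[239.5 226.9]] [[261.1 266.4]]
grasp [[239.6 227.6]] [[261.2 266.5]]
tip [[240.4 232.1]] [[262.  266.7]]
predhead [[239.3 228.7]] [[262.1 267.4]]
predtop [[238.6 225.3]] [[261.5 267.2]]
```

View pics/t6.png

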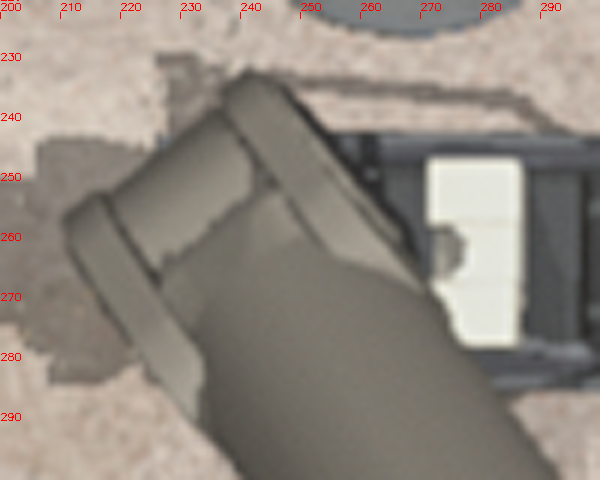

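View pics/s6b.png

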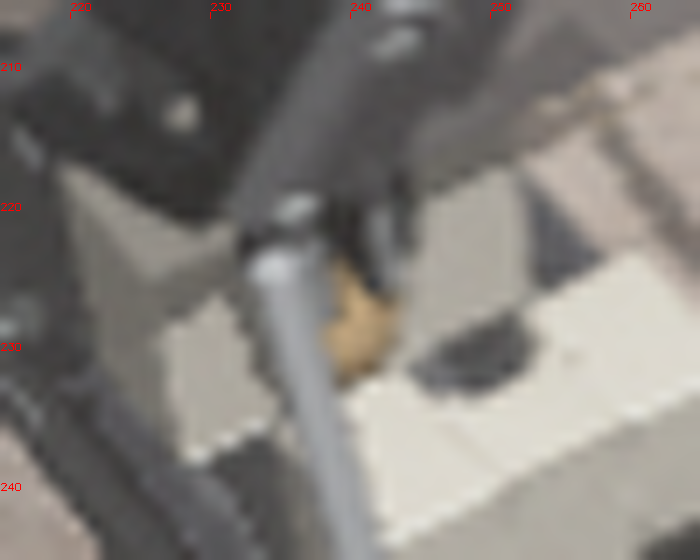

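```bash
python3 -m inch '[[[0,0,0,0,0,0,-1],[0,0,0,0,0,0,-1],[0,0,0,0,0,0,-1],[0,0,0,0,0,0,-1],[0,0,0,0,0,0,-1]]]' 40;python3 -c "
from h import *
show()
d=optics.snapshot('scene'); crop(d,'pics/s7.png',215,205,265,245,14)"
```

```text
clock: 5.02
position: [0.4433, 0.1805, 0.0723]
ee_rot: [[0.027, 1.0, -0.0], [1.0, -0.027, 0.001], [0.001, -0.0, -1.0]]
contact_force: [-0.1, 0.7, 5.2]
opening: -0.001
t 5.02 P [443.3 180.5  72.3] E [[0.027, 1.0, -0.0], [1.0, -0.027, 0.001], [0.001, -0.0, -1.0]] F [-0.1  0.7  5.2] q [ 0.09  0.38 -0.64  1.89  0.28  0.95 -0.7 ] op -0.001
```

View pics/s7.png

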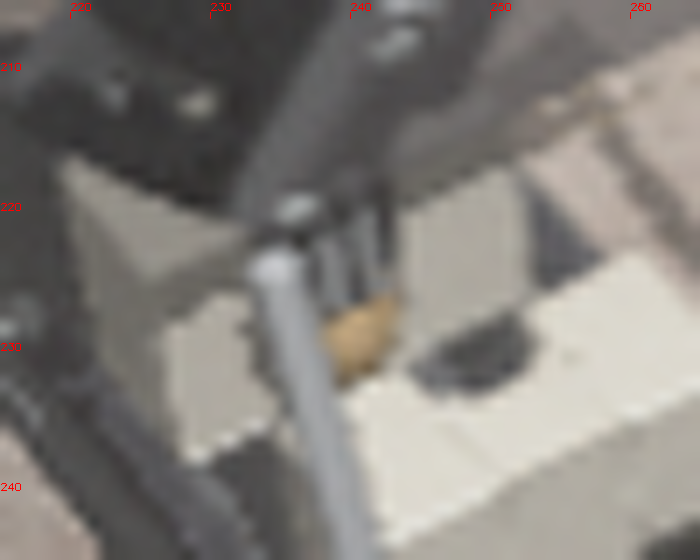

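Run:
```python
from h import *
e=optics.snapshot("scene")
P=np.array([.4415,.1774,.2459])
for dz in (-10,0,10,15,22): print(dz,proj(e,[P+[.0255,0,-dz/1000],P+[-.0255,0,-dz/1000]]).round(1).tolist())
P,E,s=st()
for dz in (-5,0,5,10,22): print(dz,proj(e,P+[0,0,-dz/1000]).round(1).tolist())
```

```text
-10 [[239.0, 175.8], [222.6, 183.3]]
0 [[239.4, 178.6], [223.1, 186.2]]
10 [[239.9, 181.5], [223.7, 189.0]]
15 [[240.1, 182.9], [224.0, 190.4]]
22 [[240.4, 184.8], [224.3, 192.4]]
-5 [[239.2, 225.6]]
0 [[239.5, 226.8]]
5 [[239.7, 228.0]]
10 [[239.9, 229.2]]
22 [[240.4, 232.0]]
```

```bash
python3 -m inch '[[[0,0,0,0,0,0,-0.4],[0,0,0,0,0,0,0],[0,0,0,0,0,0,0.2],[0,0,0,0,0,0,0.2],[0,0,0,0,0,0,0.2]]]' 40;python3 -c "
from h import *
show()
d=optics.snapshot('scene'); crop(d,'pics/s8.png',200,190,260,240,12)"
```

```text
clock: 5.53
position: [0.4424, 0.18, 0.0716]
ee_rot: [[0.027, 1.0, -0.002], [1.0, -0.027, 0.0], [-0.0, -0.002, -1.0]]
contact_force: [-0.2, 0.5, -0.6]
opening: 0.602
t 5.53 P [442.4 180.   71.6] E [[0.027, 1.0, -0.002], [1.0, -0.027, 0.0], [-0.0, -0.002, -1.0]] F [-0.2  0.5 -0.6] q [ 0.09  0.39 -0.63  1.89  0.28  0.95 -0.7 ] op 0.602
```

View pics/s8.png

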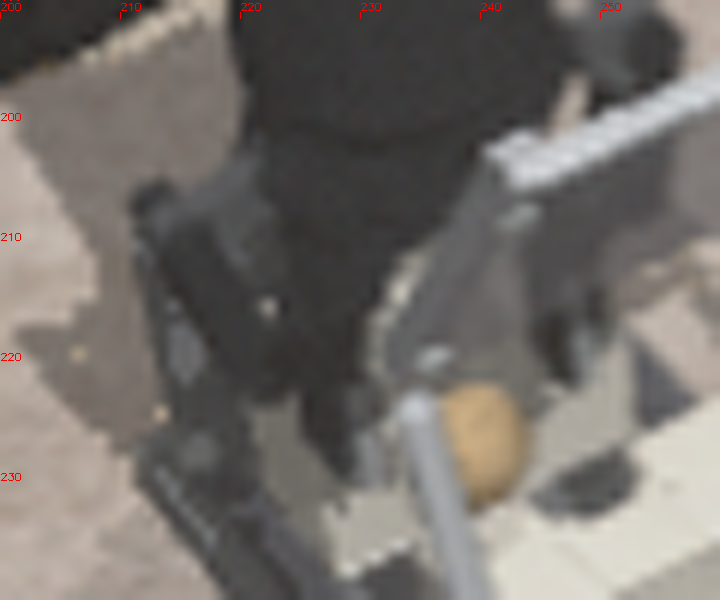

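Fingertips appear at (247,222) and (230,230.5), level with the head centre at (239.5,227.5). They sit well higher than the nominal 22 mm ahead of the TCP, so I'll descend stepwise, watching force and image.

```bash
python3 -m inch '[[[0,0,0,0,-1.5,4,0.2],[0,0,0,0,-1.5,8,0.2],[0,0,0,0,-1.5,12,0.2],[0,0,0,0,-1.5,12,0.2],[0,0,0,0,-1.5,12,0.2]]]' 40;python3 -c "
from h import *
show()
d=optics.snapshot('scene'); crop(d,'pics/s9.png',200,190,260,240,12)"
```

```text
clock: 6.0
position: [0.4405, 0.1799, 0.059]
ee_rot: [[0.027, 1.0, -0.003], [1.0, -0.027, -0.0], [-0.0, -0.003, -1.0]]
contact_force: [0.8, -0.3, 0.7]
opening: 0.6
t 6.0 P [440.5 179.9  59. ] E [[0.027, 1.0, -0.003], [1.0, -0.027, -0.0], [-0.0, -0.003, -1.0]] F [ 0.8 -0.3  0.7] q [ 0.08  0.4  -0.63  1.91  0.29  0.93 -0.71] op 0.6
```

View pics/s9.png

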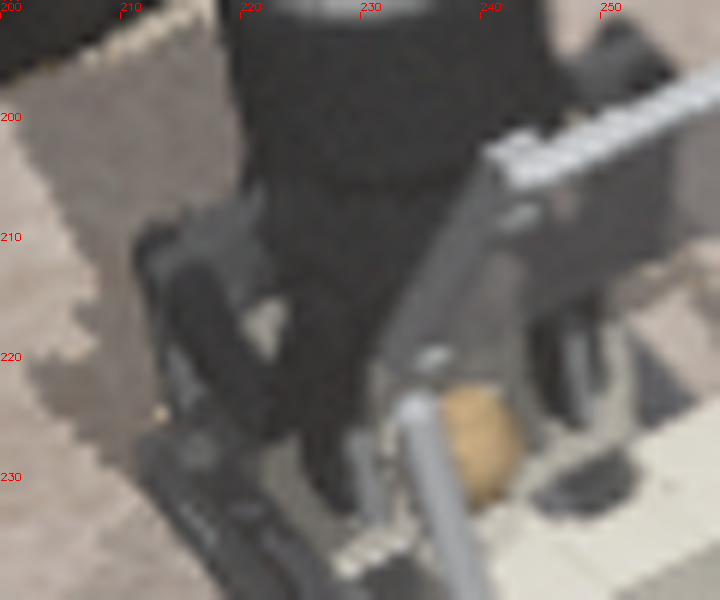

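```bash
python3 -m inch '[[[0,0,0,0,0,4,0.2],[0,0,0,0,0,8,0.2],[0,0,0,0,0,8,0],[0,0,0,0,0,8,-0.3],[0,0,0,0,0,8,-0.8]]]' 30; python3 -m inch '[[[0,0,0,0,0,0,-0.8],[0,0,0,0,0,0,-0.8],[0,0,0,0,0,0,-0.8],[0,0,0,0,0,0,-0.8],[0,0,0,0,0,0,-0.8]]]' 30;python3 -c "
from h import *
show()
d=optics.snapshot('scene'); crop(d,'pics/s10.png',200,190,260,240,12)"
```

```text
clock: 6.47
position: [0.4408, 0.1801, 0.0514]
ee_rot: [[0.027, 1.0, -0.003], [1.0, -0.027, 0.0], [0.0, -0.003, -1.0]]
contact_force: [-0.3, 0.4, 0.7]
opening: 0.3
clock: 6.88
position: [0.4409, 0.1801, 0.0514]
ee_rot: [[0.027, 1.0, -0.002], [1.0, -0.027, 0.0], [0.0, -0.002, -1.0]]
contact_force: [0.4, 0.3, -0.6]
opening: 0.299
t 6.88 P [440.9 180.1  51.4] E [[0.027, 1.0, -0.002], [1.0, -0.027, 0.0], [0.0, -0.002, -1.0]] F [ 0.4  0.3 -0.6] q [ 0.08  0.41 -0.62  1.92  0.3   0.91 -0.72] op 0.299
```

View pics/s10.png

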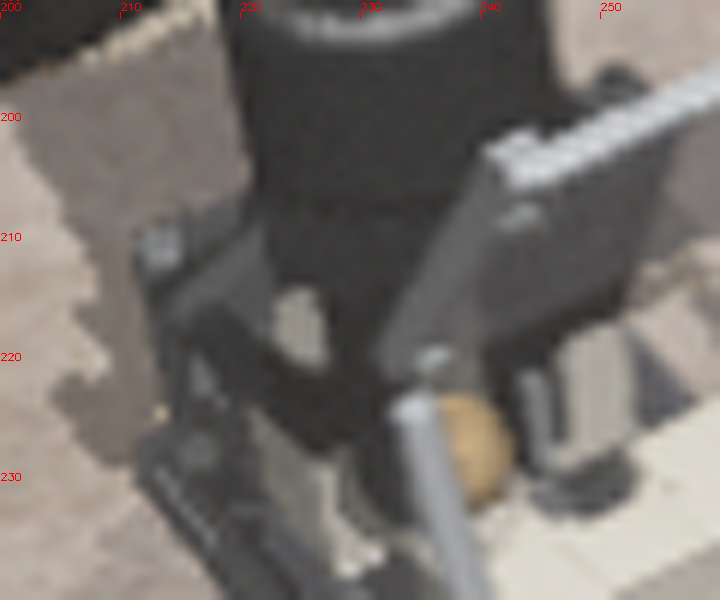

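Opening has stopped at 0.30 (about 25 mm), so the fingers are on the head. Lifting.

```bash
python3 -m inch '[[[0,0,0,0,0,-12,-0.8],[0,0,0,0,0,-30,-0.8],[0,0,0,0,0,-55,-0.8],[0,0,0,0,0,-85,-0.8],[0,0,0,0,0,-120,-0.8]]]' 40;python3 -c "
from h import *
show(); print(to([.45,.345,.16],RD))
d=optics.snapshot('scene'); crop(d,'pics/s11.png',190,150,270,240,6)"
```

```text
clock: 7.35
position: [0.4398, 0.1795, 0.1715]
ee_rot: [[0.027, 1.0, -0.006], [1.0, -0.027, -0.001], [-0.001, -0.006, -1.0]]
contact_force: [0.9, -0.6, 0.5]
opening: 0.291
t 7.35 P [439.8 179.5 171.5] E [[0.027, 1.0, -0.006], [1.0, -0.027, -0.001], [-0.001, -0.006, -1.0]] F [ 0.9 -0.6  0.5] q [ 0.14  0.26 -0.68  1.76  0.17  1.18 -0.61] op 0.291
[-0.3, 0.1, 0.0, 165.8, 5.9, 11.3]
```

View pics/s11.png

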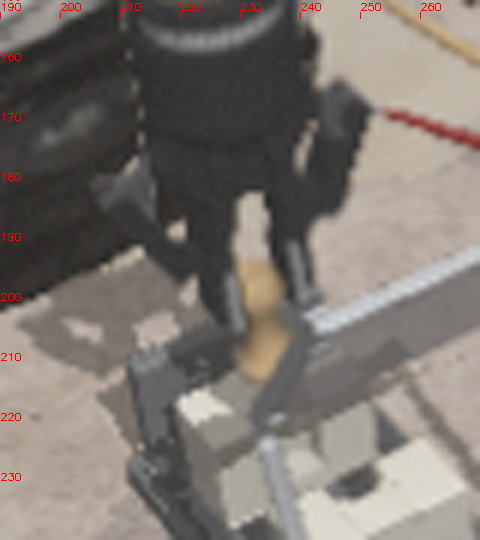

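```bash
python3 -m inch '[[[0,0,0,35,2,0,-0.8],[0,0,0,75,3,0,-0.8],[-0.3,0,0,115,5,0,-0.8],[-0.3,0,0,150,6,0,-0.8],[-0.3,0,0,158,6,0,-0.8]]]' 40;python3 -c "
from h import *
show(); print(to([.45,.338,.034],RD))
d=optics.snapshot('scene'); crop(d,'pics/s12.png',130,100,270,240,4.2)
print(proj(d,[[.45,.338,0]]))
d=optics.snapshot('top'); print(proj(d,[[.45,.338,0]])); crop(d,'pics/t12.png',140,200,260,320,4.5)
"
```

```text
clock: 7.82
position: [0.4525, 0.3479, 0.1801]
ee_rot: [[0.018, 1.0, 0.013], [1.0, -0.019, 0.011], [0.011, 0.012, -1.0]]
contact_force: [-1.0, 0.4, 0.8]
opening: 0.295
t 7.82 P [452.5 347.9 180.1] E [[0.018, 1.0, 0.013], [1.0, -0.019, 0.011], [0.011, 0.012, -1.0]] F [-1.   0.4  0.8] q [-0.19  0.45 -0.7   1.52  0.3   1.26 -0.95] op 0.295
[0.7, -0.6, 0.5, -11.6, -4.1, 146.0]
[[219.53842708 214.83101272]]
[[212.4110518  266.45095132]]
```

View pics/s12.png

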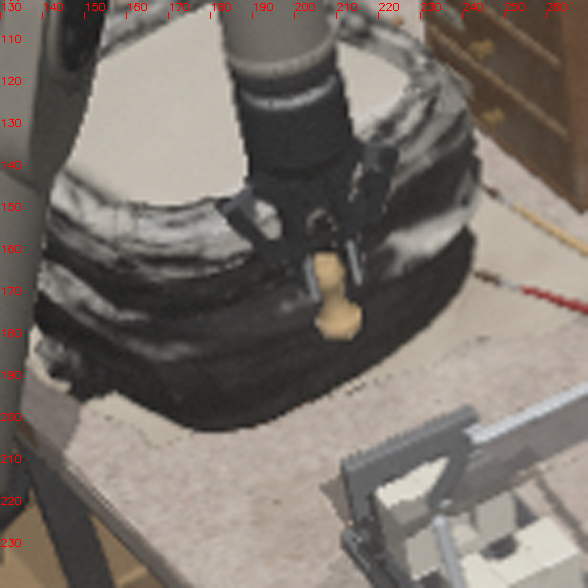

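View pics/t12.png

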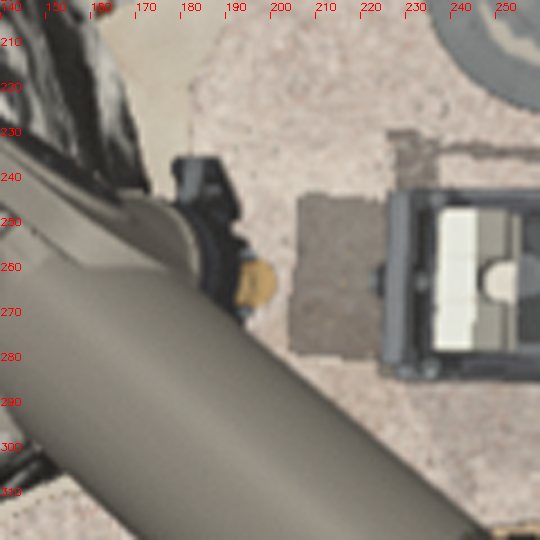

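The stamp hangs upright, and the bare area at scene (219,215) is clear of the pot and the clamp. Lowering.

```bash
python3 -m inch '[[[0.7,-0.6,0.5,-4,-4,20,-0.8],[0.7,-0.6,0.5,-4,-4,45,-0.8],[0.7,-0.6,0.5,-4,-4,75,-0.8],[0.7,-0.6,0.5,-4,-4,100,-0.8],[0.7,-0.6,0.5,-4,-4,115,-0.8]]]' 40;python3 -c "
from h import *
show(); print(to([.45,.343,.034],RD))"
```

```text
clock: 8.33
position: [0.4505, 0.335, 0.0612]
ee_rot: [[0.033, 0.999, -0.003], [0.999, -0.033, -0.01], [-0.011, -0.003, -1.0]]
contact_force: [-0.5, -0.6, -0.5]
opening: 0.293
t 8.33 P [450.5 335.   61.2] E [[0.033, 0.999, -0.003], [0.999, -0.033, -0.01], [-0.011, -0.003, -1.0]] F [-0.5 -0.6 -0.5] q [-0.22  0.57 -0.64  1.67  0.39  1.05 -1.02] op 0.293
[-0.2, 0.6, -0.4, 8.2, -0.7, 27.1]
```

```bash
python3 -m inch '[[[-0.2,0.6,-0.4,4,0,4,-0.8],[-0.2,0.6,-0.4,4,0,10,-0.8],[-0.2,0.6,-0.4,4,0,16,-0.8],[-0.2,0.6,-0.4,4,0,22,-0.8],[-0.2,0.6,-0.4,4,0,25,-0.8]]]' 40;python3 -c "
from h import *
show(); print(to([.45,.339,.0325],RD))"
```

```text
clock: 8.75
position: [0.451, 0.3386, 0.0363]
ee_rot: [[0.027, 1.0, 0.002], [1.0, -0.027, 0.0], [0.0, 0.002, -1.0]]
contact_force: [0.1, -0.1, 0.0]
opening: 0.297
t 8.75 P [451.  338.6  36.3] E [[0.027, 1.0, 0.002], [1.0, -0.027, 0.0], [0.0, 0.002, -1.0]] F [ 0.1 -0.1  0. ] q [-0.23  0.6  -0.63  1.69  0.41  0.99 -1.03] op 0.297
[0.1, -0.0, 0.0, 0.4, -1.0, 3.8]
```

```bash
python3 -m inch '[[[0,0,0,0,0,1.5,-0.8],[0,0,0,0,0,3,-0.8],[0,0,0,0,0,4,-0.8],[0,0,0,0,0,5,-0.8],[0,0,0,0,0,5,-0.8]]]' 40;python3 -c "
from h import *
show()
d=optics.snapshot('scene'); crop(d,'pics/s13.png',180,160,260,240,7)"
```

```text
clock: 9.17
position: [0.4512, 0.339, 0.0316]
ee_rot: [[0.027, 1.0, 0.002], [1.0, -0.027, 0.001], [0.001, 0.002, -1.0]]
contact_force: [-0.3, -0.5, 0.2]
opening: 0.292
t 9.17 P [451.2 339.   31.6] E [[0.027, 1.0, 0.002], [1.0, -0.027, 0.001], [0.001, 0.002, -1.0]] F [-0.3 -0.5  0.2] q [-0.23  0.6  -0.63  1.7   0.41  0.98 -1.04] op 0.292
```

View pics/s13.png

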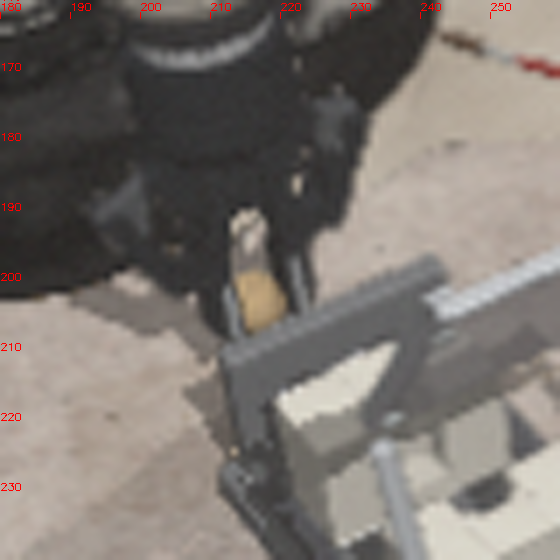

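```bash
python3 -m inch '[[[0,0,0,0,0,0.5,-0.8],[0,0,0,0,0,1,-0.8],[0,0,0,0,0,1.5,-0.8],[0,0,0,0,0,2,-0.8],[0,0,0,0,0,2,-0.8]]]' 40;python3 -m inch '[[[0,0,0,0,0,0,-0.8],[0,0,0,0,0,0,-0.8],[0,0,0,0,0,0,-0.8],[0,0,0,0,0,0,-0.8],[0,0,0,0,0,0,-0.8]]]' 40
```

```text
clock: 9.63
position: [0.4517, 0.34, 0.0313]
ee_rot: [[0.026, 1.0, 0.004], [1.0, -0.026, 0.002], [0.002, 0.004, -1.0]]
contact_force: [-1.3, -1.3, 8.3]
opening: 0.294
clock: 10.05
position: [0.4521, 0.3402, 0.0315]
ee_rot: [[0.027, 1.0, 0.005], [1.0, -0.027, 0.003], [0.003, 0.004, -1.0]]
contact_force: [0.9, 1.2, 3.1]
opening: 0.293
```

Contact with the worktop is felt (8 N). Releasing.

```bash
python3 -m inch '[[[0,0,0,0,0,0,-0.2],[0,0,0,0,0,0,0],[0,0,0,0,0,0,0.2],[0,0,0,0,0,0,0.2],[0,0,0,0,0,0,0.2]]]' 40;python3 -m inch '[[[0,0,0,0,0,-10,0.2],[0,0,0,0,0,-40,0.2],[0,0,0,0,0,-80,0.2],[0,0,0,0,0,-120,0.2],[0,0,0,0,0,-160,0.2]]]' 40;python3 -c "
from h import *
show()
d=optics.snapshot('scene'); crop(d,'pics/s14.png',180,140,280,240,6)
d=optics.snapshot('top'); crop(d,'pics/t14.png',160,220,260,300,6)"
```

```text
clock: 10.47
position: [0.4518, 0.34, 0.0312]
ee_rot: [[0.027, 1.0, 0.004], [1.0, -0.027, 0.002], [0.002, 0.004, -1.0]]
contact_force: [0.1, 0.1, -0.3]
opening: 0.601
clock: 10.88
position: [0.4506, 0.3395, 0.1935]
ee_rot: [[0.026, 1.0, 0.004], [1.0, -0.026, 0.002], [0.003, 0.004, -1.0]]
contact_force: [0.9, 0.7, 0.6]
opening: 0.604
t 10.88 P [450.6 339.5 193.5] E [[0.026, 1.0, 0.004], [1.0, -0.026, 0.002], [0.003, 0.004, -1.0]] F [0.9 0.7 0.6] q [-0.18  0.44 -0.7   1.5   0.29  1.3  -0.94] op 0.604
```

View pics/s14.png

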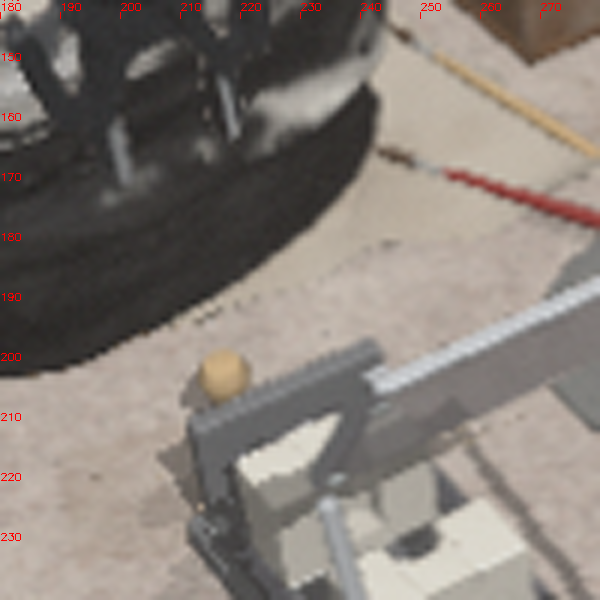

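```bash
cat >> h.py <<'E'
Sw=RC@S
RT=np.stack([RC@N,cx,-Sw],1)
E
python3 -c "
from h import *
e=optics.snapshot('scene');d=optics.snapshot('top')
print(proj(e,[.451,.34,.048]),proj(d,[.451,.34,.048]))
P,E,s=st()
for dz in (-20,-10,0,10): print(dz,proj(e,[P+[.0255,0,-dz/1000],P+[-.0255,0,-dz/1000]]).round(1).tolist())
print(np.linalg.det(RT),RT.round(3))
g=grip(np.radians(-53.5)); print(g,g+.15*Sw)
print(to([.45,.34,.45],RD),to([.45,-.28,.45],RT))
"
```

```text
[[217.19178753 203.53387839]] [[207.86720731 265.450606  ]]
-20 [[216.2, 159.0], [201.1, 165.6]]
-10 [[216.7, 161.7], [201.7, 168.3]]
0 [[217.2, 164.3], [202.3, 170.9]]
10 [[217.7, 166.9], [202.9, 173.5]]
0.9999999999999999 [[ 0.022  1.     0.015]
 [ 0.819 -0.027  0.573]
 [ 0.574  0.    -0.819]]
[ 0.47784216 -0.10039676  0.1415879 ] [ 0.47551946 -0.18640187  0.2644607 ]
[0.4, -0.3, 0.0, 0.7, 0.1, -256.6] [0.4, 34.7, 0.2, -619.1, 16.4, -259.4]
```

```bash
python3 -m inch '[[[0,0,0,-5,0,-40,0.2],[0,0,0,-20,0,-80,0.2],[0,0,0,-40,0,-120,0.2],[0,0,0,-60,0,-160,0.2],[0,0,0,-80,0,-200,0.2]]]'; python3 -c "
from h import *
show();print(to([.45,-.05,.46],RD),to([.45,-.28,.42],RT))
"
```

```text
clock: 11.5
position: [0.4474, 0.2631, 0.3833]
ee_rot: [[0.026, 1.0, 0.004], [1.0, -0.026, 0.002], [0.002, 0.004, -1.0]]
contact_force: [0.4, 0.6, -0.5]
opening: 0.598
t 11.5 P [447.4 263.1 383.3] E [[0.026, 1.0, 0.004], [1.0, -0.026, 0.002], [0.002, 0.004, -1.0]] F [ 0.4  0.6 -0.5] q [-0.04  0.28 -0.72  1.22  0.19  1.69 -0.74] op 0.598
[0.2, -0.1, 0.1, -312.7, 10.9, -77.4] [0.2, 34.9, 0.1, -542.7, 16.7, -38.0]
```

View pics/t14.png

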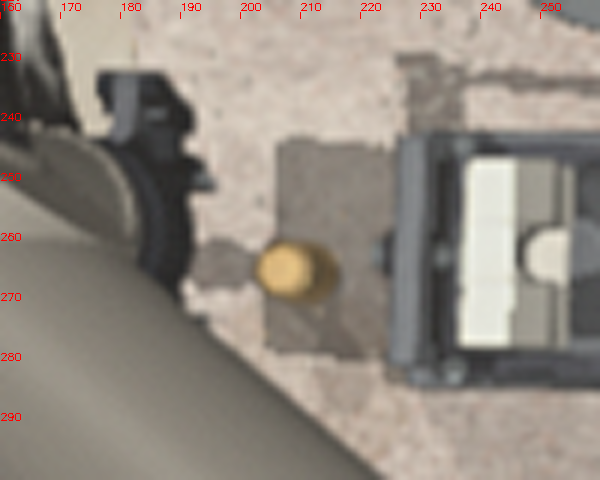

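```bash
python3 -m inch '[[[0,0,0,-20,2,-35,0.2],[0,0,0,-50,4,-65,0.2],[0,0,0,-90,6,-80,0.2],[0,0,0,-130,8,-80,0.2],[0,0,0,-171,8,-80,0.2]]]'; python3 -m inch '[[[0,0,0,-40,0,0,0.2],[0,0,0,-80,0,0,0.2],[0,0,0,-120,0,0,0.2],[0,0,0,-161,0,0,0.2],[0,0,0,-202,0,0,0.2]]]'; python3 -c "
from h import *
show();print(to([.45,-.28,.42],RT))
"
```

```text
clock: 11.92
position: [0.4508, 0.0903, 0.4625]
ee_rot: [[0.024, 1.0, 0.004], [1.0, -0.024, 0.003], [0.003, 0.004, -1.0]]
contact_force: [1.6, -1.1, -0.2]
opening: 0.6
clock: 12.33
position: [0.4448, -0.1138, 0.4605]
ee_rot: [[0.025, 1.0, 0.001], [1.0, -0.025, 0.003], [0.003, 0.001, -1.0]]
contact_force: [1.6, -0.2, 0.6]
opening: 0.603
t 12.33 P [ 444.8 -113.8  460.5] E [[0.025, 1.0, 0.001], [1.0, -0.025, 0.003], [0.003, 0.001, -1.0]] F [ 1.6 -0.2  0.6] q [ 0.59  0.15 -0.46  1.16  0.06  1.85  0.13] op 0.603
[-0.0, 34.8, 0.1, -166.1, 9.3, 40.0]
```

```bash
python3 -m inch '[[[0,3,0,-35,2,0,0.2],[0,8,0,-70,4,0,0.2],[0,14,0,-105,6,0,0.2],[0,20,0,-135,8,5,0.2],[0,26,0,-150,10,10,0.2]]]'; python3 -c "
from h import *
show();print(to([.47,-.28,.40],RT))
"
```

```text
clock: 12.75
position: [0.4486, -0.2641, 0.438]
ee_rot: [[0.045, 0.999, 0.013], [0.916, -0.046, 0.399], [0.399, -0.006, -0.917]]
contact_force: [1.3, -0.1, -3.6]
opening: 0.602
t 12.75 P [ 448.6 -264.1  438. ] E [[0.045, 0.999, 0.013], [0.916, -0.046, 0.399], [0.399, -0.006, -0.917]] F [ 1.3 -0.1 -3.6] q [ 1.07  0.51 -0.73  0.86 -0.06  2.03  0.32] op 0.602
[0.2, 11.5, -1.1, -28.8, 22.3, 28.7]
```

```bash
python3 -m inch '[[[0,0,0,-15,5,30,0.2],[0,2,0,-25,10,60,0.2],[0,5,0,-30,15,90,0.2],[0,8,-0.5,-30,20,110,0.2],[0,11.5,-1,-30,22,120,0.2]]]'; python3 -c "
from h import *
show();print(to([.4755,-.186,.264],RT))
"
```

```text
clock: 13.17
position: [0.4693, -0.2427, 0.3118]
ee_rot: [[0.026, 1.0, 0.013], [0.814, -0.028, 0.58], [0.58, -0.004, -0.814]]
contact_force: [0.6, 1.1, -1.1]
opening: 0.604
t 13.17 P [ 469.3 -242.7  311.8] E [[0.026, 1.0, 0.013], [0.814, -0.028, 0.58], [0.58, -0.004, -0.814]] F [ 0.6  1.1 -1.1] q [ 1.16  0.62 -0.75  1.13 -0.15  1.81  0.41] op 0.604
[-0.1, -0.5, -0.2, 18.6, 4.7, 71.9]
```

```bash
python3 -m inch '[[[0,0,0,4,2,15,0.2],[0,-0.5,0,10,4,35,0.2],[0,-0.5,0,15,5,55,0.2],[0,-0.5,0,18.6,5,70,0.2],[0,-0.5,0,18.6,5,72,0.2]]]'; python3 -c "
from h import *
show();g=grip(np.radians(-53.5));print(to(g,RT))
e=optics.snapshot('scene');d=optics.snapshot('top')
crop(e,'pics/s15.png',250,170,350,290,5);crop(d,'pics/t15.png',330,200,450,300,5)
P,E,s=st()
for k in (-10,0,10): print(k,[proj(c,[P+E[:,2]*k/1000+E[:,1]*.0255,P+E[:,2]*k/1000-E[:,1]*.0255]).round(1).tolist() for c in (e,d)])
print('gripline',[proj(c,[grip(np.radians(-53.5),h) for h in (7,71)]).round(1).tolist() for c in (e,d)])
"
```

```text
clock: 13.58
position: [0.4737, -0.1823, 0.2613]
ee_rot: [[0.025, 1.0, 0.005], [0.817, -0.023, 0.577], [0.577, -0.01, -0.817]]
contact_force: [-0.2, 0.4, -0.5]
opening: 0.599
t 13.58 P [ 473.7 -182.3  261.3] E [[0.025, 1.0, 0.005], [0.817, -0.023, 0.577], [0.577, -0.01, -0.817]] F [-0.2  0.4 -0.5] q [ 1.15  0.58 -0.77  1.34 -0.17  1.63  0.4 ] op 0.599
[-0.6, -0.2, -0.2, -2.1, 3.4, 145.1]
-10 [[[334.4, 244.8], [316.1, 254.9]], [[401.6, 235.9], [402.4, 256.6]]]
0 [[[332.8, 245.7], [314.6, 255.8]], [[398.7, 236.3], [399.4, 256.8]]]
10 [[[331.2, 246.7], [313.2, 256.7]], [[395.8, 236.6], [396.5, 257.0]]]
gripline [[[300.7, 265.0], [308.2, 260.3]], [[352.3, 250.7], [367.6, 249.3]]]
```

View pics/s15.png

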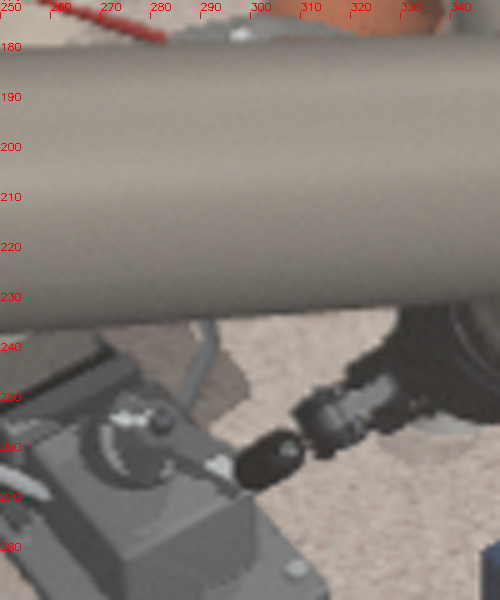

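View pics/t15.png

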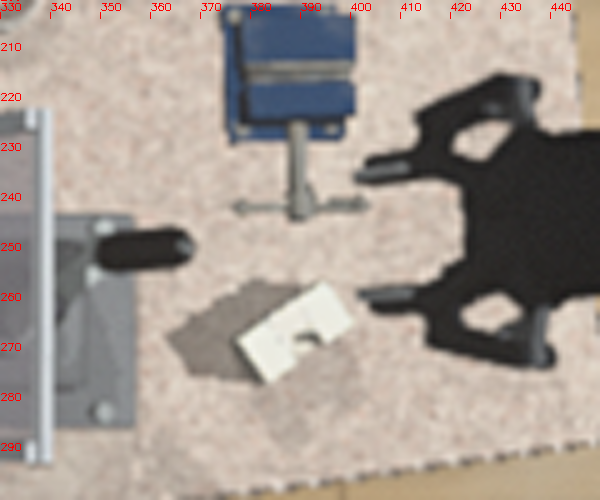

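Top view: finger tips are at about (400,234) and (400,258), so the tip line is at the TCP. The grip axis is (352–367, 250). Advancing along the shaft.

```bash
python3 -m inch '[[[-0.6,-0.2,0,-1,2,15,0.2],[-0.6,-0.2,0,-2,3.4,35,0.2],[-0.6,-0.2,0,-2,3.4,60,0.2],[-0.6,-0.2,0,-2,3.4,85,0.2],[-0.6,-0.2,0,-2,3.4,95,0.2]]]'; python3 -c "
from h import *
show();g=grip(np.radians(-53.5),28);print(to(g,RT))
e=optics.snapshot('scene');d=optics.snapshot('top')
crop(e,'pics/s16.png',260,220,350,290,6);crop(d,'pics/t16.png',330,210,430,290,6)
"
```

```text
clock: 14.1
position: [0.4778, -0.1318, 0.1819]
ee_rot: [[0.028, 0.999, 0.017], [0.819, -0.033, 0.572], [0.573, -0.002, -0.82]]
contact_force: [-0.9, -0.6, -0.2]
opening: 0.6
t 14.1 P [ 477.8 -131.8  181.9] E [[0.028, 0.999, 0.017], [0.819, -0.033, 0.572], [0.573, -0.002, -0.82]] F [-0.9 -0.6 -0.2] q [ 1.12  0.58 -0.77  1.55 -0.18  1.39  0.41] op 0.6
[0.1, 0.1, -0.3, 2.7, -0.9, 62.1]
```

View pics/s16.png

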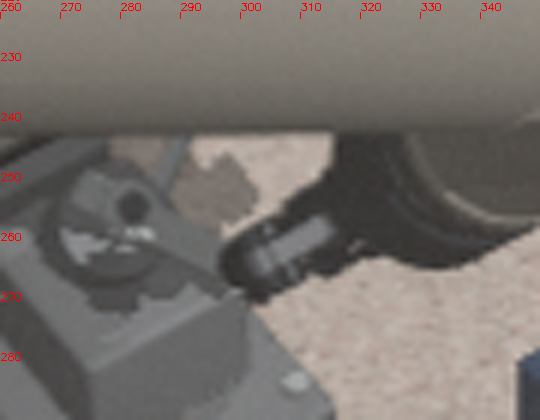

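View pics/t16.png

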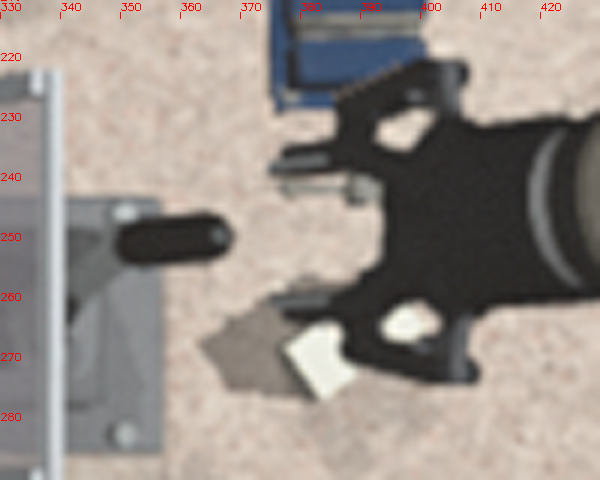

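```bash
python3 -m inch '[[[0,0,0,2,-0.9,12,0.2],[0,0,0,2.7,-0.9,26,0.2],[0,0,0,2.7,-0.9,40,0.2],[0,0,0,2.7,-0.9,52,0.2],[0,0,0,2.7,-0.9,58,0.2]]]'; python3 -c "
from h import *
show();g=grip(np.radians(-53.5),30);print(to(g,RT))
e=optics.snapshot('scene');d=optics.snapshot('top')
crop(e,'pics/s17.png',260,220,350,290,6);crop(d,'pics/t17.png',330,210,430,290,6)
"
```

```text
clock: 14.62
position: [0.4792, -0.098, 0.1372]
ee_rot: [[0.028, 0.999, 0.019], [0.82, -0.034, 0.572], [0.572, -0.0, -0.82]]
contact_force: [-0.2, -0.7, 0.4]
opening: 0.604
t 14.62 P [479.2 -98.  137.2] E [[0.028, 0.999, 0.019], [0.82, -0.034, 0.572], [0.572, -0.0, -0.82]] F [-0.2 -0.7  0.4] q [ 1.09  0.6  -0.77  1.65 -0.18  1.26  0.41] op 0.604
[0.2, 0.1, -0.3, 0.5, -1.3, 4.0]
```

View pics/s17.png

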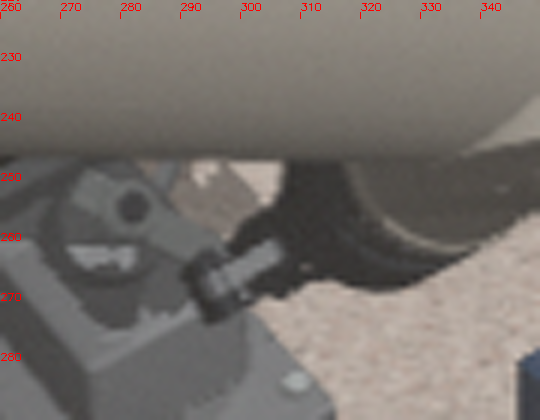

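View pics/t17.png

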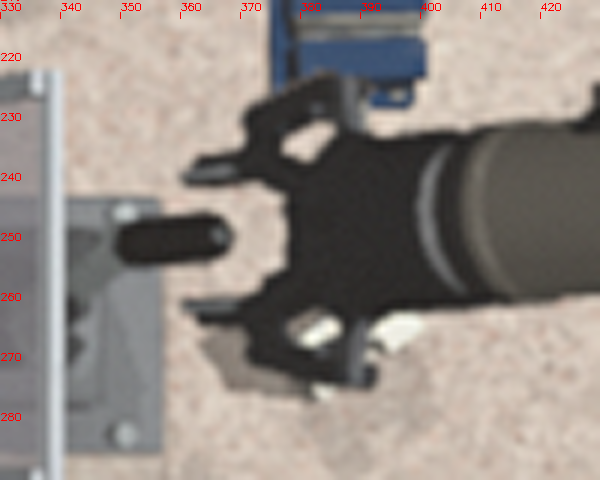

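```bash
python3 -m inch '[[[0,0,0,0.5,-1,5,0.2],[0,0,0,0.5,-1,10,0.2],[0,0,0,0.5,-1,10,0],[0,0,0,0.5,-1,10,-0.3],[0,0,0,0.5,-1,10,-0.8]]]' 40;  python3 -m inch '[[[0,0,0,0,0,0,-0.8],[0,0,0,0,0,0,-0.8],[0,0,0,0,0,0,-0.8],[0,0,0,0,0,0,-0.8],[0,0,0,0,0,0,-0.8]]]' 40; python3 -c "
from h import *
show();g=grip(np.radians(-53.5),25);print(to(g,RT))
d=optics.snapshot('top')
crop(d,'pics/t18.png',330,210,430,290,6)
"
```

```text
clock: 15.13
position: [0.4793, -0.0923, 0.1298]
ee_rot: [[0.028, 0.999, 0.022], [0.82, -0.035, 0.571], [0.571, 0.002, -0.821]]
contact_force: [1.5, 0.3, -0.2]
opening: 0.264
clock: 15.55
position: [0.4793, -0.0923, 0.1298]
ee_rot: [[0.028, 0.999, 0.022], [0.82, -0.035, 0.571], [0.571, 0.002, -0.821]]
contact_force: [1.4, 1.5, -0.5]
opening: 0.268
t 15.55 P [479.3 -92.3 129.8] E [[0.028, 0.999, 0.022], [0.82, -0.035, 0.571], [0.571, 0.002, -0.821]] F [ 1.4  1.5 -0.5] q [ 1.09  0.6  -0.77  1.67 -0.18  1.23  0.41] op 0.268
[0.4, 0.1, -0.3, 0.1, -1.2, -0.3]
```

View pics/t18.png

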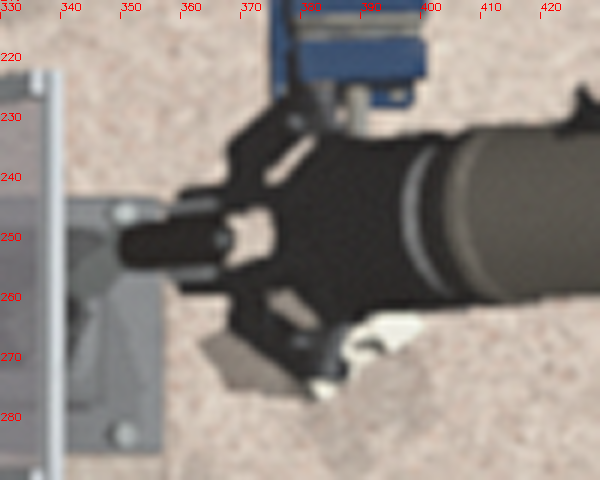

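```bash
cat > nx.py <<'E'
import sys
from h import *
P,E,s=st(); step=float(sys.argv[1]); h=float(sys.argv[2]) if len(sys.argv)>2 else 25
r=RC.T@(P-O)*1000-HUB
u=r@N; v=r[0]; a=np.degrees(np.arctan2(u,v)); R=np.hypot(u,v)
g=grip(np.radians(a),h)
F=np.array(s["contact_force"]); t=RC@(np.sin(np.radians(a))*np.array([1,0,0])-np.cos(np.radians(a))*N)
rad=RC@(np.cos(np.radians(a))*np.array([1,0,0])+np.sin(np.radians(a))*N)
print("a",a.round(1),"R",R.round(1),"h",(r@S).round(1),"t",round(s["clock"],2),"Ftan",(F@t).round(1),"Frad",(F@rad).round(1),"Fs",(F@Sw).round(1),"q",np.round(s["qpos"],2),"op",round(s["opening"],3))
for i in range(1,6): print(to(grip(np.radians(a-step*i),h),RT))
E
python3 nx.py 8
```

```text
a -52.5 R 55.8 h 24.7 t 15.6 Ftan -0.6 Frad 0.6 Fs -0.8 q [ 1.09  0.6  -0.77  1.67 -0.18  1.23  0.41] op 0.267
[0.4, 0.1, -0.3, -3.6, -6.9, -0.4]
[0.4, 0.1, -0.3, -6.9, -13.8, -0.4]
[0.4, 0.1, -0.3, -9.3, -21.1, -0.4]
[0.4, 0.1, -0.3, -10.6, -28.7, -0.5]
[0.4, 0.1, -0.3, -10.8, -36.3, -0.5]
```

```bash
python3 -m inch '[[[0,0,0,-3.6,-7,0,-0.8],[0,0,0,-7,-14,0,-0.8],[0,0,0,-9.3,-21,0,-0.8],[0,0,0,-10.6,-28.7,0,-0.8],[0,0,0,-10.8,-36.3,0,-0.8]]]' 40; python3 nx.py 12
```

```text
clock: 16.02
position: [0.4428, -0.0988, 0.1243]
ee_rot: [[0.027, 0.999, 0.023], [0.819, -0.035, 0.573], [0.573, 0.003, -0.819]]
contact_force: [4.1, 4.0, 2.0]
opening: 0.266
a -92.5 R 53.6 h 24.5 t 16.02 Ftan -3.8 Frad -4.6 Fs -0.7 q [ 1.16  0.56 -0.78  1.75 -0.19  1.22  0.47] op 0.266
[0.4, 0.0, -0.3, 0.3, -11.4, -0.6]
[0.4, 0.0, -0.3, 4.2, -22.2, -0.7]
[0.4, 0.0, -0.3, 10.4, -32.0, -0.7]
[0.4, 0.0, -0.3, 18.4, -40.2, -0.8]
[0.4, 0.0, -0.3, 27.9, -46.6, -0.8]
```

```bash
python3 -m inch '[[[0,0,0,0.5,-11,0,-0.8],[0,0,0,4.2,-22,0,-0.8],[0,0,0,10.4,-32,0,-0.8],[0,0,0,18.4,-40,0,-0.8],[0,0,0,28,-46.6,0,-0.8]]]' 40; python3 nx.py 12
```

```text
clock: 16.43
position: [0.4, -0.0734, 0.1412]
ee_rot: [[0.026, 0.999, 0.031], [0.819, -0.039, 0.573], [0.574, 0.01, -0.819]]
contact_force: [13.8, 6.8, -5.6]
opening: 0.266
a -152.3 R 51.8 h 24.4 t 16.43 Ftan -4.0 Frad -13.3 Fs -8.7 q [ 1.25  0.45 -0.83  1.87 -0.25  1.21  0.52] op 0.266
[0.9, -0.0, -0.2, 9.2, -7.1, -0.7]
[0.9, -0.0, -0.2, 20.5, -9.1, -0.7]
[0.9, -0.0, -0.2, 32.0, -8.7, -0.7]
[0.9, -0.0, -0.2, 43.1, -5.9, -0.7]
[0.9, -0.0, -0.2, 53.5, -0.9, -0.6]
```

```bash
sed -i 's/^HUB=.*/HUB=np.array([2.9,-140,135.])+1.4*N/' h.py; python3 nx.py 12 23.5
```

```text
a -152.4 R 55.0 h 24.4 t 16.43 Ftan -3.9 Frad -13.3 Fs -8.7 q [ 1.25  0.45 -0.83  1.87 -0.25  1.21  0.52] op 0.266
[0.9, -0.0, -0.2, 10.7, -4.3, 0.8]
[0.9, -0.0, -0.2, 22.0, -6.3, 0.8]
[0.9, -0.0, -0.2, 33.5, -5.8, 0.8]
[0.9, -0.0, -0.2, 44.6, -3.0, 0.9]
[0.9, -0.0, -0.2, 55.0, 2.0, 1.0]
```

```bash
python3 -m inch '[[[0.4,0,0,10.7,-4,0.8,-0.8],[0.9,0,0,22,-6,0.8,-0.8],[0.9,0,0,33.5,-5.8,0.8,-0.8],[0.9,0,0,44.6,-3,0.9,-0.8],[0.9,0,0,55,2,1,-0.8]]]' 40; python3 nx.py 12 23.5; python3 -c "
from h import *
d=optics.snapshot('top')
crop(d,'pics/t19.png',220,210,380,300,5)"
```

```text
clock: 16.85
position: [0.4028, -0.0297, 0.1718]
ee_rot: [[0.029, 0.999, 0.015], [0.821, -0.032, 0.57], [0.57, -0.004, -0.821]]
contact_force: [0.8, -6.3, -2.5]
opening: 0.267
a 149.3 R 54.8 h 24.3 t 16.85 Ftan -5.1 Frad -4.2 Fs 1.6 q [ 1.22  0.37 -0.87  1.88 -0.31  1.24  0.45] op 0.267
[-0.0, 0.2, -0.4, 9.4, 6.6, 0.8]
[-0.0, 0.2, -0.4, 17.0, 15.2, 0.7]
[-0.0, 0.2, -0.4, 22.7, 25.2, 0.7]
[-0.0, 0.2, -0.4, 26.2, 36.1, 0.7]
[-0.0, 0.2, -0.4, 27.4, 47.6, 0.7]
```

View pics/t19.png

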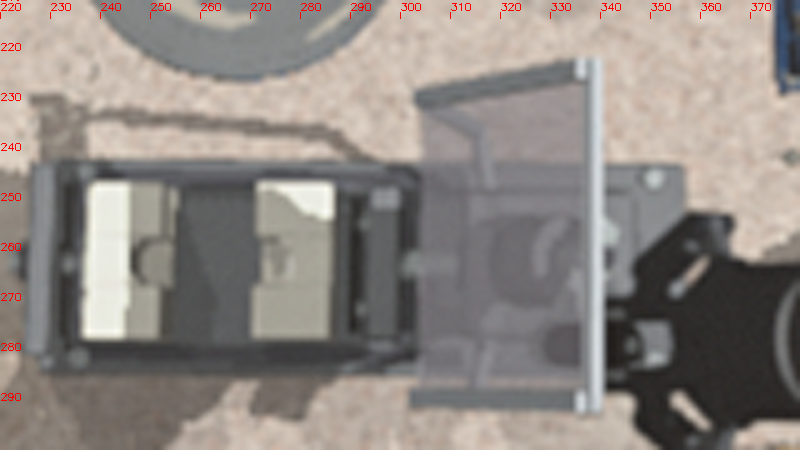

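The jaw front has moved from col 300 to about 292 and the hand is clear of the screen. Continuing.

```bash
python3 -m inch '[[[0,0,0,9.4,6.6,0.5,-0.8],[0,0,0,17,15.2,0.5,-0.8],[0,0,0,22.7,25.2,0.5,-0.8],[0,0,0,26.2,36,0.5,-0.8],[0,0,0,27.4,47.6,0.5,-0.8]]]' 40; python3 nx.py 12 24
```

```text
clock: 17.32
position: [0.4504, -0.0086, 0.1874]
ee_rot: [[0.027, 1.0, 0.011], [0.823, -0.029, 0.567], [0.567, -0.006, -0.823]]
contact_force: [-4.5, -10.3, 2.0]
opening: 0.267
a 90.0 R 55.2 h 24.3 t 17.32 Ftan -4.2 Frad -7.3 Fs 7.6 q [ 1.1   0.42 -0.87  1.78 -0.28  1.24  0.33] op 0.267
[-0.2, 0.4, -0.3, -1.3, 11.4, 0.3]
[-0.2, 0.4, -0.3, -4.8, 22.4, 0.3]
[-0.2, 0.4, -0.3, -10.5, 32.4, 0.3]
[-0.2, 0.4, -0.3, -18.2, 41.0, 0.3]
[-0.2, 0.4, -0.3, -27.4, 47.8, 0.4]
```

```bash
python3 -m inch '[[[0,0.3,0,-2.3,11.4,0,-0.8],[0,0.3,0,-5.8,22.4,0,-0.8],[0,0.3,0,-11.5,32.4,0,-0.8],[0,0.3,0,-19,41,0,-0.8],[0,0.3,0,-28,47.8,0,-0.8]]]' 40; python3 nx.py 12 24
```

```text
clock: 17.73
position: [0.4966, -0.0308, 0.173]
ee_rot: [[0.025, 1.0, 0.007], [0.818, -0.025, 0.575], [0.575, -0.009, -0.818]]
contact_force: [-3.0, -0.8, 8.3]
opening: 0.267
a 32.6 R 55.4 h 24.5 t 17.73 Ftan -5.0 Frad -0.4 Fs 7.3 q [ 1.02  0.54 -0.83  1.65 -0.22  1.26  0.29] op 0.267
[-0.5, -0.1, -0.2, -10.5, 4.9, 0.4]
[-0.5, -0.1, -0.2, -21.6, 7.8, 0.4]
[-0.5, -0.1, -0.2, -33.1, 8.3, 0.3]
[-0.5, -0.1, -0.2, -44.4, 6.5, 0.3]
[-0.5, -0.1, -0.2, -55.1, 2.3, 0.4]
```

```bash
python3 -m inch '[[[-0.3,0,0,-10.5,4.9,0,-0.8],[-0.3,0,0,-21.6,7.8,0,-0.8],[-0.3,0,0,-33,8.3,0,-0.8],[-0.3,0,0,-44.4,6.5,0,-0.8],[-0.3,0,0,-55,2.3,0,-0.8]]]' 40; python3 nx.py 12 24
```

```text
clock: 18.15
position: [0.4989, -0.0744, 0.1426]
ee_rot: [[0.023, 1.0, 0.014], [0.816, -0.027, 0.578], [0.578, -0.002, -0.816]]
contact_force: [3.3, 1.4, 2.9]
opening: 0.265
a -24.9 R 55.3 h 24.6 t 18.15 Ftan -4.0 Frad 1.7 Fs 1.6 q [ 1.04  0.61 -0.79  1.63 -0.17  1.25  0.35] op 0.265
[-0.1, -0.3, -0.0, -9.7, -6.2, 0.6]
[-0.1, -0.3, -0.0, -18.2, -14.0, 0.6]
[-0.1, -0.3, -0.0, -24.8, -23.4, 0.5]
[-0.1, -0.3, -0.0, -29.3, -34.0, 0.5]
[-0.1, -0.3, -0.0, -31.5, -45.3, 0.5]
```

```bash
python3 -m inch '[[[0,-0.3,0,-9.7,-6.2,0.3,-0.8],[0,-0.3,0,-18.2,-14,0.3,-0.8],[0,-0.3,0,-24.8,-23.4,0.3,-0.8],[0,-0.3,0,-29.3,-34,0.3,-0.8],[0,-0.3,0,-31.5,-45.3,0.3,-0.8]]]' 40; python3 nx.py 12 24; python3 -c "
from h import *
d=optics.snapshot('top')
crop(d,'pics/t20.png',220,220,380,300,5)"
```

```text
clock: 18.57
position: [0.4519, -0.0991, 0.1242]
ee_rot: [[0.024, 1.0, 0.014], [0.818, -0.028, 0.574], [0.574, -0.002, -0.819]]
contact_force: [3.7, -0.2, 4.8]
opening: 0.263
a -86.1 R 55.2 h 24.4 t 18.57 Ftan -3.9 Frad -2.4 Fs 3.9 q [ 1.15  0.59 -0.79  1.72 -0.17  1.23  0.44] op 0.263
[-0.1, -0.1, -0.1, 0.6, -11.5, 0.4]
[-0.1, -0.1, -0.1, 3.4, -22.7, 0.4]
[-0.1, -0.1, -0.1, 8.4, -33.0, 0.5]
[-0.1, -0.1, -0.1, 15.5, -42.1, 0.5]
[-0.1, -0.1, -0.1, 24.3, -49.5, 0.5]
```

View pics/t20.png

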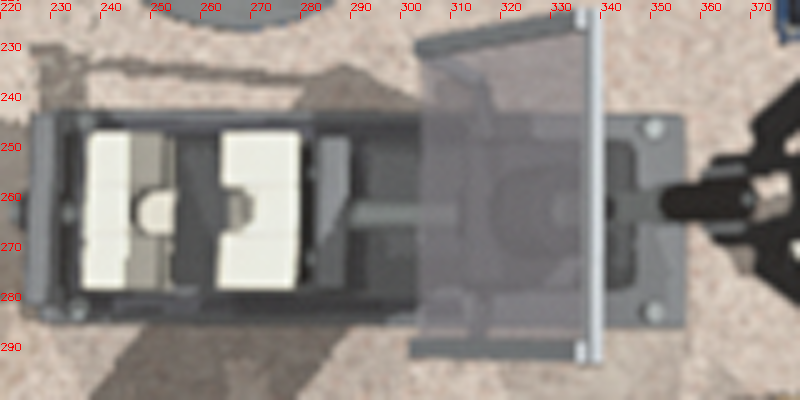

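```bash
python3 -m inch '[[[0,0,0,0.6,-11.5,0.3,-0.8],[0,0,0,3.4,-22.7,0.3,-0.8],[0,0,0,8.4,-33,0.3,-0.8],[0,0,0,15.5,-42,0.3,-0.8],[0,0,0,24.3,-49.5,0.3,-0.8]]]' 40; python3 nx.py 12 24
```

```text
clock: 19.03
position: [0.4024, -0.077, 0.1387]
ee_rot: [[0.026, 0.999, 0.018], [0.817, -0.032, 0.575], [0.575, -0.0, -0.818]]
contact_force: [13.0, 4.0, -1.3]
opening: 0.268
a -147.2 R 55.0 h 24.4 t 19.03 Ftan -4.6 Frad -12.3 Fs -3.6 q [ 1.25  0.47 -0.84  1.85 -0.23  1.22  0.5 ] op 0.268
[0.1, -0.1, -0.2, 10.3, -5.2, 0.4]
[0.1, -0.1, -0.2, 21.4, -8.2, 0.4]
[0.1, -0.1, -0.2, 32.8, -8.8, 0.4]
[0.1, -0.1, -0.2, 44.2, -7.0, 0.5]
[0.1, -0.1, -0.2, 54.9, -2.9, 0.5]
```

```bash
python3 -m inch '[[[0,0,0,10.8,-3.5,0,-0.8],[0,0,0,22,-6.2,0,-0.8],[0,0,0,33.4,-6.8,0,-0.8],[0,0,0,44.5,-5,0,-0.8],[0,0,0,55,-1.2,0,-0.8]]]' 40; python3 nx.py 9 24; python3 -c "
from h import *
d=optics.snapshot('top')
crop(d,'pics/t21.png',220,220,380,300,5)"
```

```text
clock: 19.45
position: [0.4002, -0.0335, 0.169]
ee_rot: [[0.03, 0.999, 0.015], [0.82, -0.033, 0.572], [0.572, -0.005, -0.82]]
contact_force: [1.3, -5.1, -2.8]
opening: 0.266
a 155.0 R 54.8 h 24.4 t 19.45 Ftan -4.6 Frad -3.8 Fs 0.6 q [ 1.24  0.38 -0.89  1.88 -0.3   1.24  0.45] op 0.266
[-0.0, 0.1, -0.4, 7.6, 4.0, 0.3]
[-0.0, 0.1, -0.4, 14.4, 9.3, 0.3]
[-0.0, 0.1, -0.4, 20.3, 15.6, 0.3]
[-0.0, 0.1, -0.4, 25.1, 22.8, 0.3]
[-0.0, 0.1, -0.4, 28.8, 30.6, 0.3]
```

View pics/t21.png

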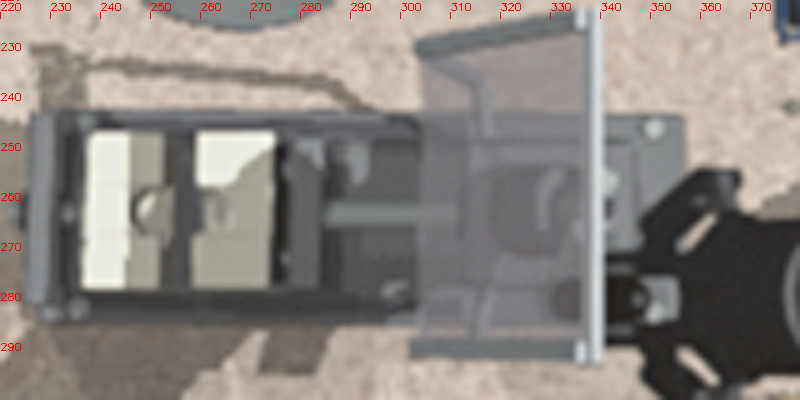

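```bash
python3 -m inch '[[[0,0,0,7.4,4,0,-0.8],[0,0,0,14,9.3,0,-0.8],[0,0,0,20,15.6,0,-0.8],[0,0,0,24.6,22.8,0,-0.8],[0,0,0,28.2,30.6,0,-0.8]]]' 40; python3 nx.py 8 24
```

```text
clock: 19.92
position: [0.4306, -0.0113, 0.1852]
ee_rot: [[0.028, 1.0, 0.011], [0.821, -0.03, 0.57], [0.57, -0.007, -0.821]]
contact_force: [-2.6, -7.8, 0.7]
opening: 0.268
a 111.1 R 55.0 h 24.3 t 19.92 Ftan -4.4 Frad -4.8 Fs 5.1 q [ 1.16  0.4  -0.9   1.82 -0.3   1.24  0.36] op 0.268
[-0.2, 0.2, -0.4, 2.3, 7.3, 0.3]
[-0.2, 0.2, -0.4, 3.5, 14.9, 0.3]
[-0.2, 0.2, -0.4, 3.7, 22.6, 0.2]
[-0.2, 0.2, -0.4, 2.8, 30.2, 0.2]
[-0.2, 0.2, -0.4, 0.9, 37.6, 0.2]
```

```bash
python3 -m inch '[[[0,0.2,-0.2,2,7.3,0,-0.8],[0,0.2,-0.2,3,14.9,0,-0.8],[0,0.2,-0.2,3,22.6,0,-0.8],[0,0.2,-0.2,2,30.2,0,-0.8],[0,0.2,-0.2,0,37.6,0,-0.8]]]' 40; python3 nx.py 4 24;python3 -c "
from h import *
d=optics.snapshot('top')
crop(d,'pics/t22.png',220,220,380,300,5)"
```

```text
clock: 20.33
position: [0.4661, -0.011, 0.1861]
ee_rot: [[0.025, 1.0, 0.005], [0.817, -0.023, 0.576], [0.576, -0.01, -0.818]]
contact_force: [-3.3, -2.3, 9.7]
opening: 0.269
a 73.4 R 55.1 h 24.4 t 20.33 Ftan -4.2 Frad 2.5 Fs 9.3 q [ 1.07  0.47 -0.87  1.73 -0.26  1.25  0.3 ] op 0.269
[-0.6, -0.2, -0.1, -1.3, 3.6, 0.3]
[-0.6, -0.2, -0.1, -2.8, 7.2, 0.3]
[-0.6, -0.2, -0.1, -4.5, 10.6, 0.2]
[-0.6, -0.2, -0.1, -6.4, 13.9, 0.2]
[-0.6, -0.2, -0.1, -8.6, 17.1, 0.2]
```

View pics/t22.png

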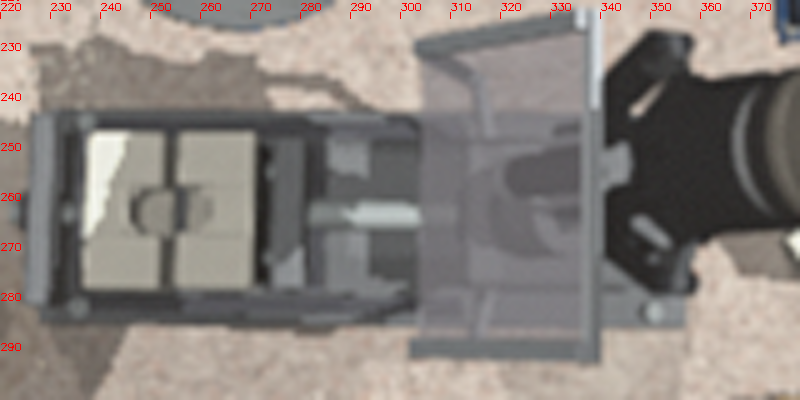

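A gap of about 2 px (roughly 4 mm) remains, between cols 252 and 254. Smaller steps now, watching the tangential force.

```bash
python3 -m inch '[[[-0.3,0,0,-1.3,3.6,0,-0.8],[-0.3,0,0,-2.8,7.2,0,-0.8],[-0.3,0,0,-4.5,10.6,0,-0.8],[-0.3,0,0,-6.4,13.9,0,-0.8],[-0.3,0,0,-8.6,17.1,0,-0.8]]]' 40; python3 nx.py 3 24
```

```text
clock: 20.8
position: [0.4824, -0.0179, 0.1816]
ee_rot: [[0.025, 1.0, 0.007], [0.816, -0.024, 0.578], [0.578, -0.008, -0.816]]
contact_force: [-3.0, -3.4, 8.4]
opening: 0.269
a 54.5 R 55.3 h 24.4 t 20.8 Ftan -3.6 Frad -0.1 Fs 8.9 q [ 1.05  0.51 -0.86  1.69 -0.24  1.25  0.29] op 0.269
[-0.5, -0.3, -0.1, -2.0, 2.1, 0.4]
[-0.5, -0.3, -0.1, -3.8, 4.3, 0.4]
[-0.5, -0.3, -0.1, -5.8, 6.4, 0.3]
[-0.5, -0.3, -0.1, -7.9, 8.4, 0.3]
[-0.5, -0.3, -0.1, -10.0, 10.3, 0.3]
```

```bash
python3 -m inch '[[[-0.3,0,0,-1.8,2.1,0,-0.8],[-0.3,0,0,-3.8,4.3,0,-0.8],[-0.3,0,0,-5.8,6.4,0,-0.8],[-0.3,0,0,-7.9,8.4,0,-0.8],[-0.3,0,0,-10,10.3,0,-0.8]]]' 40; python3 nx.py 3 24
```

```text
clock: 21.22
position: [0.491, -0.0245, 0.1772]
ee_rot: [[0.024, 1.0, 0.008], [0.813, -0.024, 0.581], [0.581, -0.007, -0.814]]
contact_force: [-2.2, -2.3, 9.5]
opening: 0.267
a 42.3 R 55.3 h 24.5 t 21.22 Ftan -4.0 Frad 0.8 Fs 9.1 q [ 1.03  0.53 -0.85  1.67 -0.22  1.25  0.29] op 0.267
[-0.4, -0.5, -0.1, -2.4, 1.6, 0.4]
[-0.4, -0.5, -0.1, -4.7, 3.4, 0.4]
[-0.4, -0.5, -0.1, -7.0, 5.1, 0.4]
[-0.4, -0.5, -0.1, -9.5, 6.6, 0.3]
[-0.4, -0.5, -0.1, -12.0, 8.0, 0.3]
```

```bash
python3 -m inch '[[[-0.3,-0.5,0,-2.4,1.6,0,-0.8],[-0.3,-0.5,0,-4.7,3.4,0,-0.8],[-0.3,-0.5,0,-7,5.1,0,-0.8],[-0.3,-0.5,0,-9.5,6.6,0,-0.8],[-0.3,-0.5,0,-12,8,0,-0.8]]]' 40; python3 nx.py 2 24;python3 -c "
from h import *
d=optics.snapshot('top')
crop(d,'pics/t23.png',225,235,295,295,9)"
```

```text
clock: 21.63
position: [0.4977, -0.0324, 0.1719]
ee_rot: [[0.023, 1.0, 0.01], [0.816, -0.024, 0.577], [0.578, -0.005, -0.816]]
contact_force: [-1.4, -0.7, 8.1]
opening: 0.265
a 30.3 R 55.4 h 24.5 t 21.63 Ftan -4.2 Frad 0.8 Fs 7.0 q [ 1.03  0.55 -0.84  1.65 -0.21  1.25  0.29] op 0.265
[-0.3, -0.3, -0.0, -1.9, 0.6, 0.5]
[-0.3, -0.3, -0.0, -3.6, 1.5, 0.5]
[-0.3, -0.3, -0.0, -5.3, 2.3, 0.5]
[-0.3, -0.3, -0.0, -7.1, 3.1, 0.4]
[-0.3, -0.3, -0.0, -8.8, 3.8, 0.4]
```

View pics/t23.png

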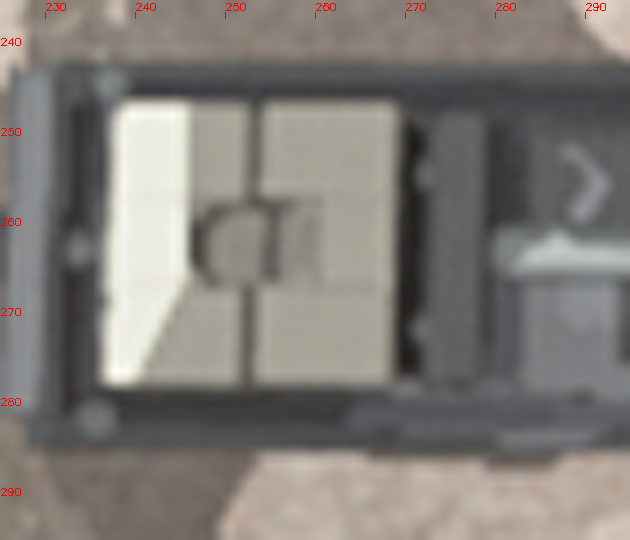

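```bash
python3 -m inch '[[[0,-0.3,0,-1.9,0.8,0,-0.8],[0,-0.3,0,-3.6,1.5,0,-0.8],[0,-0.3,0,-5.3,2.3,0,-0.8],[0,-0.3,0,-7.1,3.1,0,-0.8],[0,-0.3,0,-8.8,3.8,0,-0.8]]]' 40; python3 nx.py 2 24
```

```text
clock: 22.1
position: [0.5008, -0.0379, 0.1681]
ee_rot: [[0.022, 1.0, 0.007], [0.817, -0.022, 0.577], [0.577, -0.007, -0.817]]
contact_force: [0.5, -2.0, 7.9]
opening: 0.266
a 22.6 R 55.4 h 24.5 t 22.1 Ftan -2.5 Frad 1.6 Fs 7.6 q [ 1.02  0.57 -0.83  1.64 -0.2   1.26  0.29] op 0.266
[-0.5, -0.2, -0.0, -1.9, 0.4, 0.5]
[-0.5, -0.2, -0.0, -3.7, 1.0, 0.5]
[-0.5, -0.2, -0.0, -5.6, 1.6, 0.5]
[-0.5, -0.2, -0.0, -7.4, 2.1, 0.5]
[-0.5, -0.2, -0.0, -9.3, 2.6, 0.5]
```

```bash
python3 -m inch '[[[0,-0.2,0,-2.3,0.7,0,-0.8],[0,-0.2,0,-4.6,1.2,0,-0.8],[0,-0.2,0,-7,1.8,0,-0.8],[0,-0.2,0,-9.3,2.6,0,-0.8],[0,-0.2,0,-11,3,0,-0.8]]]' 40; python3 nx.py 2 24
```

```text
clock: 22.52
position: [0.5033, -0.0446, 0.1634]
ee_rot: [[0.021, 1.0, 0.006], [0.816, -0.02, 0.578], [0.578, -0.007, -0.816]]
contact_force: [0.2, -1.3, 6.3]
opening: 0.265
a 13.7 R 55.3 h 24.5 t 22.52 Ftan -2.4 Frad 0.8 Fs 5.9 q [ 1.02  0.58 -0.82  1.63 -0.19  1.26  0.3 ] op 0.265
[-0.6, -0.3, 0.1, -2.0, 0.1, 0.5]
[-0.6, -0.3, 0.1, -3.8, 0.4, 0.5]
[-0.6, -0.3, 0.1, -5.7, 0.7, 0.5]
[-0.6, -0.3, 0.1, -7.6, 1.0, 0.5]
[-0.6, -0.3, 0.1, -9.6, 1.1, 0.5]
```

```bash
python3 -m inch '[[[-0.3,-0.2,0,-2.3,0.4,0,-0.8],[-0.3,-0.2,0,-4.6,0.7,0,-0.8],[-0.3,-0.2,0,-7,1,0,-0.8],[-0.3,-0.2,0,-9.3,1.2,0,-0.8],[-0.3,-0.2,0,-10.6,1.2,0,-0.8]]]' 40; python3 nx.py 2 24;python3 -c "
from h import *
d=optics.snapshot('top')
crop(d,'pics/t24.png',225,235,295,295,9)"
```

```text
clock: 22.93
position: [0.5044, -0.0501, 0.1597]
ee_rot: [[0.019, 1.0, 0.01], [0.814, -0.021, 0.58], [0.58, -0.003, -0.815]]
contact_force: [1.0, 1.8, 8.5]
opening: 0.269
a 6.8 R 55.4 h 24.5 t 22.93 Ftan -6.3 Frad 1.7 Fs 5.9 q [ 1.02  0.59 -0.82  1.63 -0.19  1.26  0.31] op 0.269
[-0.3, -0.5, 0.2, -2.0, -0.2, 0.5]
[-0.3, -0.5, 0.2, -3.9, -0.1, 0.5]
[-0.3, -0.5, 0.2, -5.8, -0.0, 0.5]
[-0.3, -0.5, 0.2, -7.7, -0.0, 0.5]
[-0.3, -0.5, 0.2, -9.6, -0.1, 0.5]
```

View pics/t24.png

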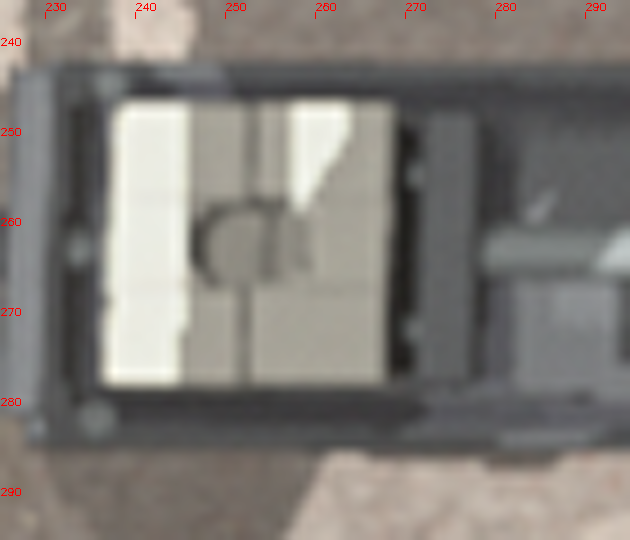

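```bash
python3 -m inch '[[[0,0,0,-1.5,0,0,-0.8],[0,0,0,-3,0,0,-0.8],[0,0,0,-4.5,0,0,-0.8],[0,0,0,-5,0,0,-0.8],[0,0,0,-5,0,0,-0.8]]]' 40; python3 nx.py 2 24
```

```text
clock: 23.4
position: [0.5045, -0.0511, 0.1589]
ee_rot: [[0.016, 1.0, 0.009], [0.811, -0.018, 0.585], [0.585, -0.002, -0.811]]
contact_force: [1.4, 2.0, 8.0]
opening: 0.27
a 5.4 R 55.4 h 24.5 t 23.4 Ftan -6.1 Frad 1.9 Fs 5.4 q [ 1.03  0.6  -0.82  1.62 -0.19  1.26  0.32] op 0.27
[-0.4, -0.8, 0.3, -2.0, -0.3, 0.5]
[-0.4, -0.8, 0.3, -3.9, -0.2, 0.5]
[-0.4, -0.8, 0.3, -5.8, -0.2, 0.5]
[-0.4, -0.8, 0.3, -7.7, -0.3, 0.4]
[-0.4, -0.8, 0.3, -9.6, -0.4, 0.4]
```

```bash
python3 -m inch '[[[0,-0.5,0,-2.5,0,0,-0.8],[0,-0.8,0,-5,0,0,-0.8],[0,-0.8,0,-7,0,0,-0.8],[0,-0.8,0,-9,0,0,-0.8],[0,-0.8,0,-9,0,0,-0.8]]]' 40; python3 nx.py 2 24
```

```text
clock: 23.82
position: [0.5047, -0.0548, 0.1563]
ee_rot: [[0.014, 1.0, 0.008], [0.815, -0.016, 0.579], [0.579, -0.002, -0.815]]
contact_force: [0.5, 2.3, 9.4]
opening: 0.27
a 0.8 R 55.4 h 24.5 t 23.82 Ftan -7.3 Frad 0.5 Fs 6.4 q [ 1.03  0.6  -0.82  1.62 -0.18  1.26  0.32] op 0.27
[-0.5, -0.4, 0.5, -1.9, -0.4, 0.5]
[-0.5, -0.4, 0.5, -3.8, -0.5, 0.5]
[-0.5, -0.4, 0.5, -5.8, -0.7, 0.5]
[-0.5, -0.4, 0.5, -7.7, -0.9, 0.5]
[-0.5, -0.4, 0.5, -9.6, -1.2, 0.5]
```

```bash
python3 -m inch '[[[0,-0.4,0,-3,0,0,-0.8],[0,-0.4,0,-6,-0.3,0,-0.8],[0,-0.4,0,-9,-0.5,0,-0.8],[0,-0.4,0,-11,-0.5,0,-0.8],[0,-0.4,0,-11,-0.5,0,-0.8]]]' 40; python3 nx.py 2 24;python3 -c "
from h import *
d=optics.snapshot('top')
crop(d,'pics/t25.png',225,235,295,295,9)"
```

```text
clock: 24.23
position: [0.5044, -0.0591, 0.1533]
ee_rot: [[0.011, 1.0, 0.006], [0.814, -0.012, 0.58], [0.58, -0.001, -0.814]]
contact_force: [1.0, 2.9, 10.2]
opening: 0.266
a -4.6 R 55.4 h 24.5 t 24.23 Ftan -8.3 Frad 0.3 Fs 6.7 q [ 1.03  0.61 -0.82  1.62 -0.17  1.26  0.33] op 0.266
[-0.5, -0.5, 0.6, -1.9, -0.6, 0.5]
[-0.5, -0.5, 0.6, -3.8, -0.9, 0.5]
[-0.5, -0.5, 0.6, -5.7, -1.3, 0.4]
[-0.5, -0.5, 0.6, -7.5, -1.7, 0.4]
[-0.5, -0.5, 0.6, -9.4, -2.1, 0.4]
```

View pics/t25.png

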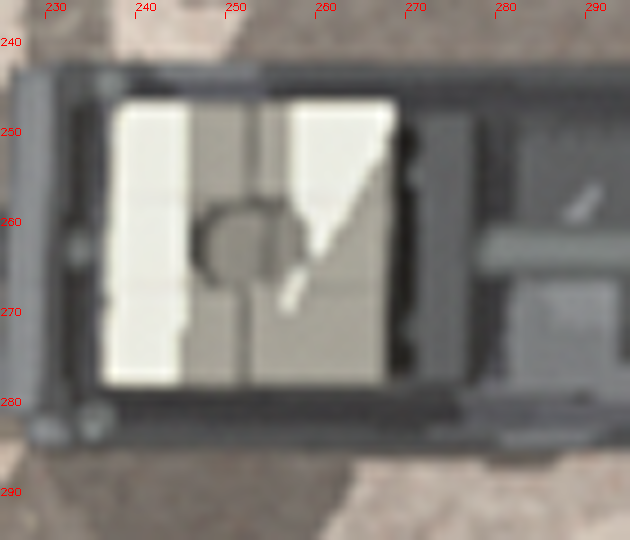

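The halves have met: the loose half's rear edge is steady at col 267.5 while the jaw's rubber compresses. The grip force rose from about 4 to 8.3 N, or about 30 N of clamping. I'll relax the arm, open, and back out along the shaft.

```bash
python3 -m inch '[[[0,0,0,0,0,0,-0.8],[0,0,0,0,0,0,-0.8],[0,0,0,0,0,0,-0.8],[0,0,0,0,0,0,-0.6],[0,0,0,0,0,0,-0.45]]]' 20; python3 nx.py 1 24; python3 -m inch '[[[0,0,0,0,0,0,-0.3],[0,0,0,0,0,0,0],[0,0,0,0,0,0,0.2],[0,0,0,0,0,0,0.2],[0,0,0,0,0,0,0.2]]]'; python3 nx.py 1 24
```

```text
clock: 24.7
position: [0.5045, -0.0567, 0.1549]
ee_rot: [[0.009, 1.0, 0.005], [0.812, -0.01, 0.584], [0.584, -0.001, -0.812]]
contact_force: [1.8, 0.7, 5.6]
opening: 0.276
a -1.7 R 55.3 h 24.4 t 24.7 Ftan -3.9 Frad 1.6 Fs 4.2 q [ 1.03  0.61 -0.82  1.62 -0.18  1.26  0.33] op 0.276
[-0.6, -0.7, 0.7, -1.0, -0.4, 0.4]
[-0.6, -0.7, 0.7, -1.9, -0.4, 0.4]
[-0.6, -0.7, 0.7, -2.9, -0.5, 0.4]
[-0.6, -0.7, 0.7, -3.8, -0.6, 0.4]
[-0.6, -0.7, 0.7, -4.8, -0.7, 0.3]
clock: 25.12
position: [0.5037, -0.0567, 0.1543]
ee_rot: [[0.01, 1.0, 0.004], [0.812, -0.01, 0.584], [0.584, -0.003, -0.812]]
contact_force: [0.2, 0.3, 0.3]
opening: 0.604
a -2.1 R 54.5 h 23.9 t 25.12 Ftan -0.5 Frad 0.1 Fs 0.1 q [ 1.03  0.61 -0.82  1.62 -0.18  1.26  0.33] op 0.604
[-0.7, -0.7, 0.7, -1.0, 0.4, -0.1]
[-0.7, -0.7, 0.7, -1.9, 0.4, -0.1]
[-0.7, -0.7, 0.7, -2.9, 0.3, -0.1]
[-0.7, -0.7, 0.7, -3.8, 0.2, -0.1]
[-0.7, -0.7, 0.7, -4.8, 0.0, -0.1]
```

```bash
python3 -m inch '[[[0,0,0,0,0,-10,0.2],[0,0,0,0,0,-25,0.2],[0,0,0,0,0,-45,0.2],[0,0,0,0,0,-70,0.2],[0,0,0,0,0,-95,0.2]]]';python3 -m inch '[[[0,0,0,-5,0,-20,0.2],[0,0,0,-10,0,-35,0.2],[0,0,0,-20,0,-50,0.2],[0,0,0,-30,0,-60,0.2],[0,0,0,-30,0,-60,0.2]]]'; python3 -c "
from h import *
show()
e=optics.snapshot('scene');d=optics.snapshot('top')
crop(e,'pics/s26.png',190,170,350,290,5);crop(d,'pics/t26.png',190,210,390,300,4)"
```

```text
clock: 25.53
position: [0.5028, -0.113, 0.2325]
ee_rot: [[0.01, 1.0, 0.003], [0.812, -0.01, 0.584], [0.584, -0.004, -0.812]]
contact_force: [1.0, -0.1, -0.8]
opening: 0.6
clock: 25.95
position: [0.5025, -0.1771, 0.2637]
ee_rot: [[0.015, 1.0, 0.007], [0.814, -0.016, 0.581], [0.581, -0.003, -0.814]]
contact_force: [-1.3, -1.3, -0.6]
opening: 0.601
t 25.95 P [ 502.5 -177.1  263.7] E [[0.015, 1.0, 0.007], [0.814, -0.016, 0.581], [0.581, -0.003, -0.814]] F [-1.3 -1.3 -0.6] q [ 1.1   0.62 -0.79  1.27 -0.15  1.63  0.35] op 0.601
```

View pics/s26.png

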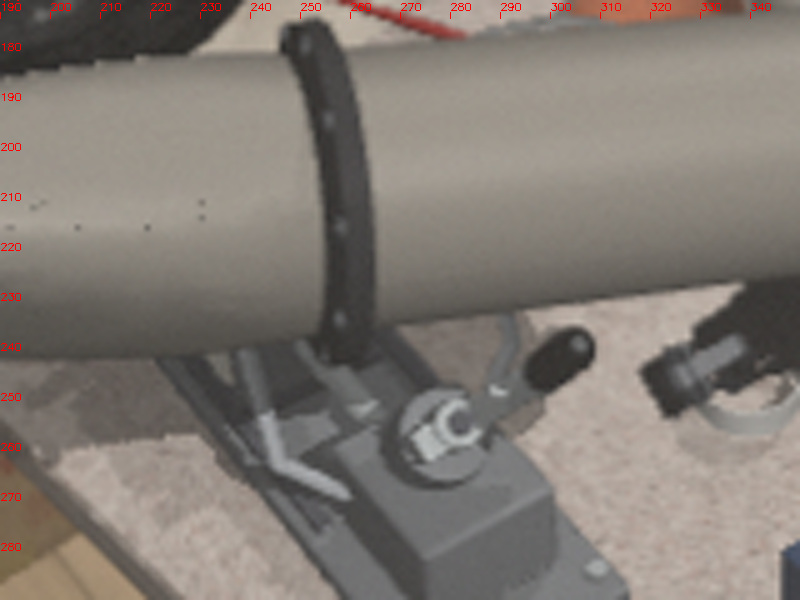

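View pics/t26.png

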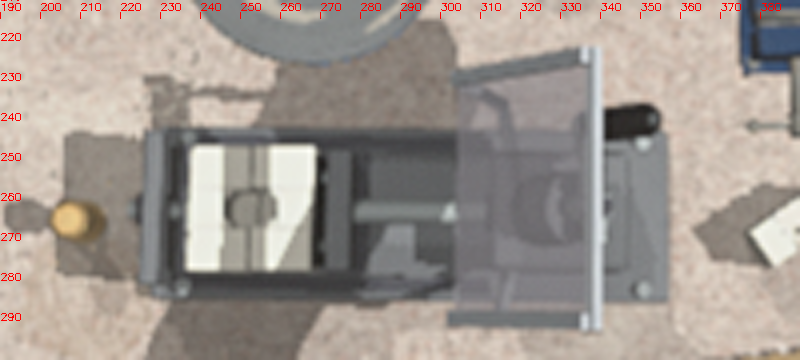

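The final view shows the stamp upright at (206,265). The halves are closed with the seam at col 252 and the jaw against the loose half at 268–271. The hand is clear. Settling, then handing in.

```bash
python3 -m inch '[[[0,0,0,0,0,0,0.2],[0,0,0,0,0,0,0.2],[0,0,0,0,0,0,0.2],[0,0,0,0,0,0,0.2],[0,0,0,0,0,0,0.2]]]'; python3 -c "
from h import *
from cell import ticket
d=optics.snapshot('top'); a=cv2.imread('pics/top0.png')[...,::-1]
print('bystander area mean diff',np.abs(d['color'][145:210,310:400].astype(int)-a[145:210,310:400]).mean())
print(ticket.close_job())"
```

```text
clock: 26.47
position: [0.5021, -0.1721, 0.2637]
ee_rot: [[0.01, 1.0, 0.003], [0.811, -0.01, 0.584], [0.584, -0.004, -0.811]]
contact_force: [-0.2, -0.6, 0.0]
opening: 0.601
bystander area mean diff 11.883190883190883
the job is handed in; nothing more can be done
None
```

```bash
python3 -c "
from h import *
d=optics.snapshot('top'); crop(d,'pics/t27.png',300,140,420,215,6)"
```

```text
the job is handed in; nothing more can be done
```

I took the stamp out of the mould and stood it on the bare worktop, then wound the crank shut by its grip and let go. The job was handed in at about 26.5 s of the 72 s allowed, and no verdict was reported.

**Stamp:** The first grasp closed above the head, because the fingertips sit about at the TCP instead of 22 mm ahead of it. I lowered the gripper, gripped again and lifted the stamp out. The last picture shows it upright at about (0.45, 0.34) m.

**Winding:** I turned the crank about 670° clockwise in total. The force at the grip rose from about 4 N while turning to 8.3 N. By your figure of 8 N of clamping per 1 N at the grip, that is about 30–35 N at the bite. The crank eased back about 3° when I relaxed the arm. The clamping force it now holds is inferred (at most 28 N), not measured.

**Last checks:**
- **Mould:** The last picture shows the halves together and square, with the jaw's rubber against the loose half.
- **Robot:** The hand is clear of everything and the contact force reads about 0.
- **Bystanders:** I never moved near the ring cutter, the rib or the kidney. A crude before-and-after comparison of that patch showed a mean difference of 12 grey levels. That may be the arm's shadow, but I could not confirm it because the camera was no longer available after hand-in.

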